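Lay out the breathing-machine kit on the layout mat

TASK

Set out the next breathing machine's parts upright on the three ring marks of the dark layout mat: the yellow mounting plate on the middle mark with the grey blower centred on top of it and the purple filter centred on top of the blower, the white elbow port on the mark between the plate and the blue post, and the metal dial on the mark between the plate and the red post. Centre each part, let go of everything, and leave the amber bottle and the green circuit board where they are.

Things in the scene. Friction and masses are not known exactly. Their poses are not given: they have to be found in the camera images.
- mat: Fixed dark grey layout mat, 380 (x) x 88 (y) x 3 mm thick, flat on the bench. Origin: centre of its underside; z up; x runs along its length. Three marks (white ring 68 mm in diameter with a small white cross at its centre) are printed on it, centred at x = -90, 0 and +90 mm, y = 0. The mat lies across the front of the robot and its place and yaw vary.
- blue_post: Fixed upright blue post, 24 mm in diameter, on a dark foot 28 mm in diameter, 50 mm tall, standing on the mat's centre line 160 mm from the mat's centre, at one end (which end varies), 70 mm beyond the outer mark. Origin: centre of its underside, at the mat's upper face.
- red_post: Fixed upright red post, same size as the blue one, at the other end of the mat, 160 mm from the mat's centre. Origin: centre of its underside.
- plate: Loose yellow mounting plate, a flat slab 76 (x) x 52 (y) x 16 (z) mm with four dark screw heads on top, about 90 g. Origin: centre of its underside, z up. Take it across its 52 mm width (along its y).
- blower: Loose dark grey blower, an upright drum 54 mm in diameter and 42 mm tall (flat top 48 mm in diameter, with a steel disc in the middle and a bright band round the side), about 160 g. A square outlet 18 mm wide, from 5 to 23 mm height, sticks out along its +x to 38 mm from the axis; take the drum along its y, clear of the outlet. Origin: centre of the drum's underside, z up.
- filter: Loose purple filter, a disc 44 mm in diameter and 16 mm tall with a pale ribbed top, about 30 g. Origin: centre of its underside, z up; right way up from the start.
- elbow: Loose white elbow port, about 50 g: round foot 42 mm in diameter and 8 mm tall, from its centre an upright pipe 22 mm in diameter that bends at the top into a level branch (22 mm in diameter, axis 38 mm high, top at 49 mm) along its +x, ending 30 mm from the upright's axis. Origin: centre of the foot's underside, z up; take the upright across its y. It is placed by the centre of its foot; which way the branch points does not matter.
- dial: Loose metal dial: dark foot 34 mm in diameter and 7 mm tall, bright cylinder 30 mm in diameter above it, 28 mm tall in all, small red mark on top, about 60 g. Origin: centre of its underside, z up.
- bottle: Bystander, not to be moved: loose amber bottle with white cap, 38 mm in diameter, 70 mm tall. Origin: centre of its underside.
- board: Bystander, not to be moved: loose green circuit board 56 (x) x 40 (y) mm with two silver cans, a black and a white block on it, 24 mm tall in all. Origin: centre of its underside.
Things that resemble listed ones, but are neither listed nor needed, are in the scene too. Leave any turquoise look-alike of the dial alone.

How it is judged:
At the end, for the whole second after the job is handed in: Plate flat on the middle mark (12 mm); blower on the plate and filter on the blower (each centred within 10 mm); elbow on the mark by the blue post, dial on the one by the red post (12 mm along and across the mat); all upright within 0.12 rad, at rest, released (horizontal distance between plate and mat below 0.012 m and z of plate in the frame of mat between -0.001 and 0.007 m and horizontal distance between blower and plate below 0.01 m and z of blower in the frame of plate between 0.012 and 0.02 m and horizontal distance between filter and blower below 0.01 m and z of filter in the frame of blower between 0.038 and 0.046 m and y of elbow in the frame of mat between -0.012 and 0.012 m and horizontal distance between elbow and mat between 0.078 and 0.102 m and horizontal distance between elbow and blue_post below 0.12 m and z of elbow in the frame of mat between -0.001 and 0.007 m and y of dial in the frame of mat between -0.012 and 0.012 m and horizontal distance between dial and mat between 0.078 and 0.102 m and horizontal distance between dial and red_post below 0.12 m and z of dial in the frame of mat between -0.001 and 0.007 m and angle between each of plate, blower, filter, elbow, dial's own z axis and vertical below 0.12 rad and linear speed of each of plate, blower, filter, elbow, dial below 0.02 m/s); the robot touches nothing.
It fails at once if the amber bottle is moved by more than 25 mm or tipped over (distance of bottle from where it was at the start of the episode above 0.025 m or angle between bottle's own z axis and vertical above 0.5 rad).
It fails at once if the green circuit board is moved by more than 25 mm (distance of board from where it was at the start of the episode above 0.025 m).
It also fails if it takes over 118 s, if anything falls off the work surface, if the arm or the gripper's body presses on something with over 40 N, if the wrist force passes 120 N, or if a joint passes its speed limit or range.

ROBOT

A 6-joint arm with a two-finger parallel gripper is mounted at the origin on the work surface. World frame = base frame: x ahead of the robot, y to its left, z up, the work surface at z = 0. Lengths are in m, angles in rad, forces in N, time in s.
With the tool pointing down it reaches from about 0.225 to 0.875 m from the base axis. Payload 3.4 kg.
Tool frame: the origin (TCP) lies at the very end of the fingers, on their centre line; the grasp point (between the pads) lies 19 mm behind it; z points along the fingers, y is the direction in which the jaws open and shut (so a half turn about z gives the same grasp; the last joint's range is limited). The gripper opens to 85 mm and grips with 20 to 120 N. Pads are 22 mm wide; open, the fingers measure 114 mm over their backs; the gripper's body (76 mm by 85 mm) begins 54 mm behind the grasp point. The pads swing forward as they close: fully open they stand 13 mm farther back than shut.
Start: joints at [1.128, 0.276, 1.505, -0, 1.361, -0.121], TCP at [0.182, 0.546, 0.197] pointing down, gripper open.
Joint ranges: [-2.89, 2.89], [-0.75, 2.08], [0.22, 2.7], [-1.18, 4.32], [0.11, 2.71], [-2.7, 2.7]. Speed limits (rad/s): [2.57, 2.57, 3.14, 3.14, 3.14, 3.14].

INTERFACE

Orientations are given as a unit quaternion [w, x, y, z].
In Python, from rig import telemetry, optics, order gives the robot as it stands.
- The arm moves only by the shell command python3 -m creep 'ROWS' [FORCE]. ROWS is a JSON object of lists of equal length, an entry for each row: "slide": the shift along the world's x, y, z normalised to -1 to 1, where 1 is 0.15 m, a list of three; "twist": the turn, a rotation vector about the world's x, y, z normalised to -1 to 1, where 1 is 360 degrees, a list of three; "fingers": the gripper's target within -1 to 1 (fully open at 1, half-way at 0, shut at -1). A call has 1 to 20 rows; each row is the pose to reach, as a shift and turn from the pose commanded when the call began, turning the shorter way round; what a row does not reach only later rows make up. A row lasts 1/10 s, in which the tool goes at most 50 mm and 8.59 degrees, less where a joint would pass 70% of its speed; a pose out of reach is approached as far as the arm can. A call with a number of a shift or a turn outside -1 to 1 is refused whole. A call with a gripper value outside its range is refused whole. The fingers move at their own pace and stop on an object; FORCE is the grip in N (left out, the last holds). Time passes only in rows, so rows that repeat a pose let the fingers close. It gives the time, the measured TCP pose, the force and the opening at its end, in the units of the state.
- telemetry.get_state(): the state, without advancing time (a new reading comes with each control period).
- optics.get_image(name): name is "scene" or "top"; returns a dict with "img" (400x640x3 uint8, blue, green, red), "depth" (400x640 float32, m along the optical axis (not along the pixel's ray), 0 where there is no reading), "fovy" (degrees; the focal length in pixels is half the picture's height over the tangent of half this angle, whatever the lens; pixels are square), "cx", "cy" (the principal point, pixels), "world_from_camera" (4x4, takes a point from camera to world coordinates). Camera axes: x right, y down, z forward; pixel columns grow to the right and rows downward; lengths in m; the calibration is good to about 2 mm. A picture is of the moment at which its call begins.
- order.sign_off(): hands the job in, once; it reports no verdict.
The state is a dict: "clock": time; "qpos": joint angles; "qd": joint speeds; "effort": joint torques, N m; "position": TCP position; "ee_rot": TCP orientation; "contact_force": force on the tool from outside, world axes, zero at the start; "moment": the same for the moment, N m; "width": finger opening in m.
Only numpy, scipy, OpenCV 4.12 (cv2) and the standard library are available. Lean on these libraries where they do the work, as an engineer would, in place of code of your own. Each camera call takes 0.05 s, during which the arm holds its last target.

## Working session

There is one attempt and no reset: what is moved stays moved. The work goes in short steps, Python scripts to look and compute and a shell command to move; the robot and the scene stay as the last step left them, time stands still between calls to the robot, and variables do not carry over. Pictures are saved under pics/ and viewed, and the job is handed in when it is done.

```bash
mkdir -p pics; ls; python3 - <<'E'
from rig import telemetry, optics
import cv2,numpy as np
s=telemetry.get_state();print(s)
for n in("scene","top"):
    d=optics.get_image(n);cv2.imwrite(f"pics/{n}0.png",d["img"]);np.savez(f"{n}0.npz",**d)
    print(n,d["fovy"],d["cx"],d["cy"],d["world_from_camera"].round(4).tolist(),(d["depth"]>0).mean())
E
```

```text
pics
{'clock': 0.0, 'qpos': array([ 1.12800681e+00,  2.76589556e-01,  1.50609281e+00,  2.87452475e-05,
        1.36069394e+00, -1.21020786e-01]), 'qd': array([ 7.94957067e-04,  1.02232157e-04, -3.25046826e-04, -1.93246111e-03,
        8.26564790e-04,  8.05824900e-05]), 'effort': array([-1.84398661e-03, -4.16780126e+01, -2.45801586e+01, -1.49018765e-04,
        1.08667585e-02,  3.03393428e-06]), 'position': array([0.18160196, 0.54497178, 0.19565893]), 'ee_rot': array([-2.61592569e-04,  1.60194119e-01,  9.87085127e-01, -8.52712960e-04]), 'contact_force': array([-0.55199173,  0.03729542, -0.19545778]), 'moment': array([-0.00173429,  0.032129  , -0.05494762]), 'width': 0.08573057098112563}
scene 48.11159514593395 310.04631530389105 200.85028053926112 [[-0.2274, 0.7843, -0.5772, 1.1081], [0.9736, 0.1945, -0.1192, 0.0951], [0.0188, -0.5891, -0.8078, 0.8106], [0.0, 0.0, 0.0, 1.0]] 0.99598828125
top 53.71174726353975 315.5038528243775 196.74011967079932 [[-0.0041, -0.9807, 0.1953, 0.3498], [-0.9998, 0.0079, 0.0186, -0.0039], [-0.0198, -0.1952, -0.9806, 0.964], [0.0, 0.0, 0.0, 1.0]] 0.995796875
```

View pics/scene0.png

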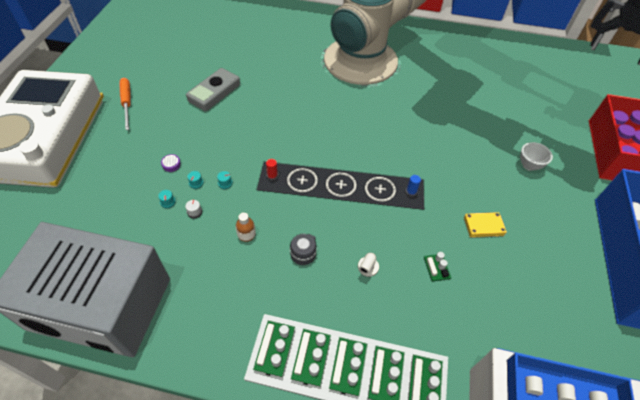

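View pics/top0.png

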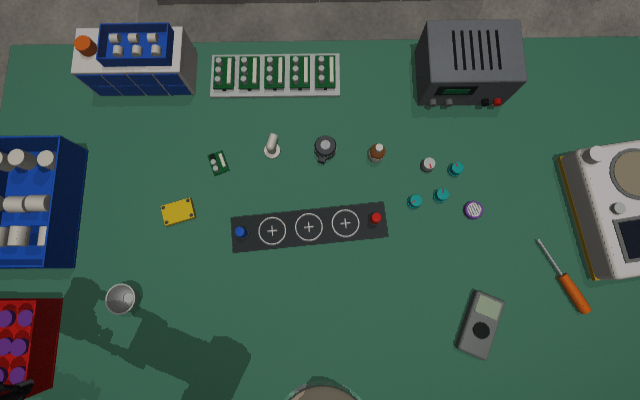

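The mat's blue post is at top-view pixel (240,231) and its red post at (376,217). The marks are at (272,231), (309,227) and (345,223).

Candidates for each part, in top-view pixels:
- **Plate:** (178,212), the only yellow slab.
- **Blower:** (325,147). The multimeter at (480,325) and its black knob are not it.
- **Filter:** (473,210). The purple discs in the red bin at about (15,330) are not it.
- **Elbow:** (272,150). The white cylinders in the bins and the cup at (120,298) are not it.
- **Dial:** (428,164), metal with a red mark. The turquoise ones at (415,201), (441,195) and (456,169) are not it.

Next I'll check these in a close crop and measure them.

```bash
cat > h.py <<'E'
import numpy as np,cv2
def load(n):return dict(np.load(n))
def ray(d,u,v,z):
    f=200/np.tan(np.radians(float(d["fovy"]))/2);T=d["world_from_camera"]
    r=T[:3,:3]@np.array([(u-d["cx"])/f,(v-d["cy"])/f,1]);o=T[:3,3]
    return o+r*(z-o[2])/r[2]
def proj(d,p):
    f=200/np.tan(np.radians(float(d["fovy"]))/2);T=d["world_from_camera"]
    c=T[:3,:3].T@(np.array(p)-T[:3,3]);return f*c[0]/c[2]+d["cx"],f*c[1]/c[2]+d["cy"]
def cloud(d):
    f=200/np.tan(np.radians(float(d["fovy"]))/2);T=d["world_from_camera"]
    v,u=np.mgrid[:400,:640];z=d["depth"]
    return np.stack([(u-d["cx"])/f*z,(v-d["cy"])/f*z,z],-1)@T[:3,:3].T+T[:3,3]
E
python3 - <<'E'
from h import *
d=load("top0.npz");im=d["img"]
c=im[125:260,150:400];cv2.imwrite("pics/c1.png",cv2.resize(c,None,fx=3.2,fy=3.2,interpolation=cv2.INTER_CUBIC))
c=im[140:225,360:490];cv2.imwrite("pics/c2.png",cv2.resize(c,None,fx=6,fy=6,interpolation=cv2.INTER_CUBIC))
s=load("scene0.npz")["img"]
c=s[200:290,220:470];cv2.imwrite("pics/c3.png",cv2.resize(c,None,fx=3.2,fy=3.2,interpolation=cv2.INTER_CUBIC))
E
```

```text
(no output)
```

View pics/c1.png

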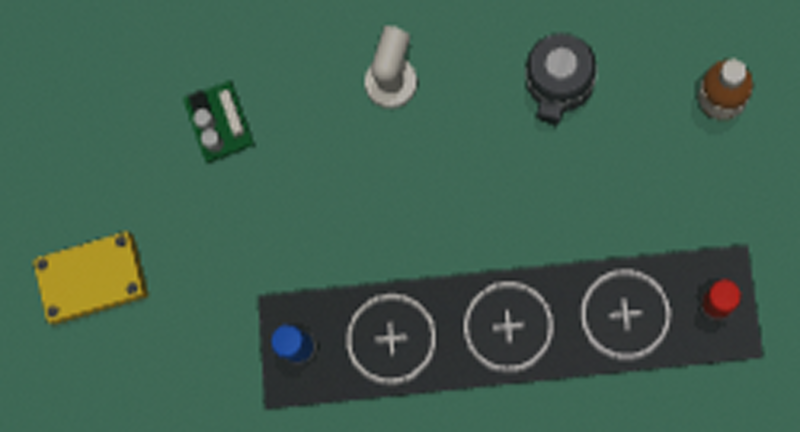

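View pics/c2.png

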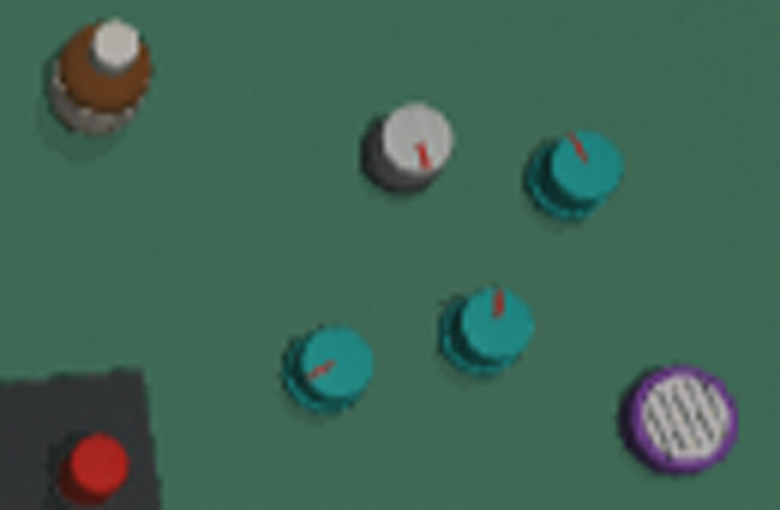

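View pics/c3.png

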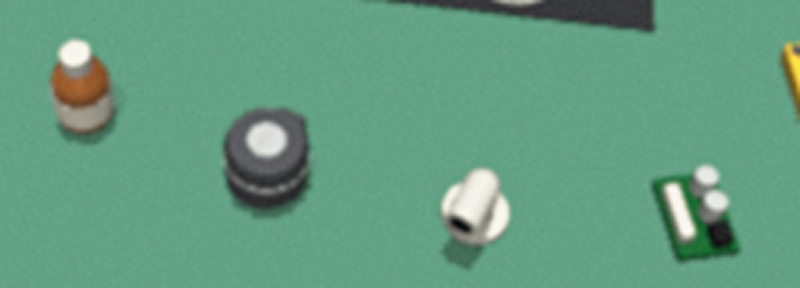

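The crops confirm the choices: the dial is the grey one with the red mark at top pixel (428,164), the filter is at (473,210), and the blower's outlet points down and slightly left in the image. Next I'll measure the poses.

```bash
cat > m.py <<'E'
from h import *
import sys
def masks(im):
    h=cv2.cvtColor(im,cv2.COLOR_BGR2HSV);H,S,V=[h[...,i].astype(int) for i in range(3)]
    return H,S,V
def fitc(P,r,c0):
    from scipy.optimize import least_squares
    s=least_squares(lambda c:np.hypot(P[:,0]-c[0],P[:,1]-c[1])-r,c0[:2],loss='soft_l1',f_scale=.002);return s.x
def blob(d,mask,roi,z):
    x0,x1,y0,y1=roi;m=np.zeros(mask.shape,np.uint8);m[y0:y1,x0:x1]=mask[y0:y1,x0:x1]
    cs,_=cv2.findContours(m,cv2.RETR_EXTERNAL,cv2.CHAIN_APPROX_NONE);c=max(cs,key=cv2.contourArea)
    P=np.array([ray(d,*p,z)[:2] for p in c[:,0].astype(float)],np.float32)
    R=cv2.minAreaRect(P*1000);C,r=cv2.minEnclosingCircle(P*1000)
    M=cv2.moments(P.reshape(-1,1,2)*1000)
    return dict(cen=np.array([M['m10'],M['m01']])/M['m00'],rect=R,encl=(C,r),px=c[:,0].mean(0))
E
python3 - <<'E'
from m import *
for n in("top","scene"):
    d=load(n+"0.npz");im=d["img"];H,S,V=masks(im);W=cloud(d)
    top=n=="top"
    def show(k,b):print(n,k,"cen",b['cen'].round(1),"rect",np.round(b['rect'][0],1),np.round(b['rect'][1],1),round(b['rect'][2],1),"r",round(b['encl'][1],1),b['px'].round())
    Y=((H>18)&(H<35)&(S>130)&(V>90)).astype(np.uint8)
    show("plate",blob(d,Y,(150,210,190,235) if top else (455,520,200,245),.016))
    dk=((V<75)&(S<90)).astype(np.uint8)
    dk2=cv2.morphologyEx(dk,cv2.MORPH_CLOSE,np.ones((5,5)))
    show("mat",blob(d,dk2,(222,400,195,260) if top else (250,435,155,210),.003))
    P=((H>125)&(H<160)&(S>60)).astype(np.uint8)
    show("filter",blob(d,P,(455,495,195,228) if top else (155,190,145,180),.014))
    br=((S<40)&(V>130)).astype(np.uint8)
    show("dial",blob(d,br,(415,440,150,180) if top else (180,206,195,220),.028))
    show("blowerdisc",blob(d,br,(312,340,130,165) if top else (285,320,230,258),.042))
    B=((H>100)&(H<125)&(S>130)).astype(np.uint8);show("blue",blob(d,B,(225,250,220,245) if top else (400,425,170,200),.05))
    R=(((H>170)|(H<6))&(S>130)).astype(np.uint8);show("red",blob(d,R,(365,390,205,230) if top else (260,285,155,185),.05))
    # crosses
    w=((S<60)&(V>120)).astype(np.uint8)
    for u0,v0 in ([(272,231),(309,227),(345,223)] if top else [(302,180),(341,184),(380,188)]):
        m=w[v0-7:v0+8,u0-7:u0+8];ys,xs=np.nonzero(m);print("cross",(ray(d,xs.mean()+u0-7,ys.mean()+v0-7,.003)[:2]*1000).round(1),len(xs))
    # depth clusters
    for k,(cx,cy),bands in [("elbow",(.548,.094),[(.004,.012),(.03,.06)]),("blower",(.545,-.035),[(.006,.03),(.038,.046)]),("plate",(.39,.32),[(.01,.02)]),("dial",(.505,-.28),[(.022,.034)]),("bottle",(.54,-.16),[(.02,.08)]),("board",(.52,.22),[(.004,.03)]),("mat",(.35,0),[(-.005,.008)])][:]:
        for a,b in bands:
            q=W[(np.hypot(W[...,0]-cx,W[...,1]-cy)<.06)&(W[...,2]>a)&(W[...,2]<b)]
            if len(q):print("  depth",k,a,b,len(q),(q.mean(0)*1000).round(1),(q.min(0)*1000).round(),(q.max(0)*1000).round())
E
```

```text
top plate cen [505.  353.1] rect [505.  353.1] [53.2 75.4] 16.6 r 44.0 [177. 211.]
top mat cen [467.1  32. ] rect [467.3  32.1] [ 88.9 380.1] 5.6 r 193.6 [308. 227.]
top filter cen [ 504.4 -366.3] rect [ 504.6 -366.4] [44.1 41.7] 89.5 r 23.0 [473. 210.]
top dial cen [ 620.8 -263.8] rect [ 619.5 -264. ] [24.3 28.1] 86.7 r 14.1 [429. 163.]
top blowerdisc cen [664.6 -10. ] rect [664.8 -10.1] [19.6 20.5] 89.4 r 11.1 [325. 144.]
top blue cen [450.  188.2] rect [449.8 187.7] [30.7 23.3] 71.4 r 15.6 [241. 232.]
top red cen [ 481.  -125.5] rect [ 481.  -125.4] [22.8 28.5] 44.1 r 14.5 [375. 218.]
cross [458.  121.4] 18
cross [467.3  32.3] 19
cross [476.5 -57.8] 16
  depth elbow 0.004 0.012 105 [521.2  91.3   4.9] [488.  35.   4.] [600. 152.   8.]
  depth blower 0.006 0.03 33 [503.1 -44.3   6.7] [487. -80.   6.] [517.   3.   8.]
  depth dial 0.022 0.034 195 [ 535.6 -269.2   27.7] [ 512. -305.   23.] [ 556. -222.   33.]
  depth bottle 0.02 0.08 39 [ 513.6 -183.3   36.6] [ 485. -219.   20.] [ 538. -125.   56.]
  depth board 0.004 0.03 154 [495.4 206.5   5. ] [462. 164.   4.] [573. 274.   8.]
  d
[... 586 characters left out ...]
5.5] 81.8 r 27.9 [413. 184.]
scene red cen [ 496.8 -121. ] rect [ 497.4 -121.7] [52.5 22.3] 15.7 r 26.9 [271. 168.]
cross [475.6 -56.6] 39
cross [466.6  33.6] 41
cross [457.8 122.9] 43
  depth elbow 0.004 0.012 95 [508.3  88.7   4.9] [489.  48.   4.] [599. 129.   7.]
  depth blower 0.006 0.03 20 [507.4 -41.3   6.7] [488. -90.   6.] [525.  13.   8.]
  depth dial 0.022 0.034 174 [ 538.2 -271.1   27.7] [ 511. -303.   22.] [ 557. -222.   33.]
  depth bottle 0.02 0.08 92 [ 509.8 -166.6   33.2] [ 487. -220.   20.] [ 542. -121.   53.]
  depth board 0.004 0.03 130 [490.1 204.2   5.1] [460. 162.   4.] [580. 277.  10.]
  depth mat -0.005 0.008 1365 [351.2   0.5   0.5] [291. -60.  -4.] [409.  60.   6.]
```

```bash
python3 - <<'E'
from m import *
from scipy.optimize import least_squares
d=load("top0.npz");print("elbow approx",ray(d,272,151,.008)[:2])
for n in("top","scene"):
    d=load(n+"0.npz");W=cloud(d);H,S,V=masks(d["img"])
    print(n,"table z",np.median(W[...,2][(W[...,0]>.55)&(W[...,0]<.6)&(abs(W[...,1]-.05)<.02)]))
    for k,c,bands in [("elbow",(.648,.122),[(.004,.013),(.03,.06)]),("blower",(.665,-.010),[(.008,.028),(.037,.047)]),("plate",(.505,.353),[(.008,.022)]),("dial",(.62,-.263),[(.022,.034)]),("filter",(.505,-.366),[(.01,.022)]),("bottle",(.645,-.14),[(.03,.09)]),("board",(.61,.255),[(.005,.03)])]:
        for a,b in bands:
            q=W[(np.hypot(W[...,0]-c[0],W[...,1]-c[1])<.06)&(W[...,2]>a)&(W[...,2]<b)]
            if len(q):
                R=cv2.minAreaRect((q[:,:2]*1000).astype(np.float32))
                print("  ",k,a,len(q),(q.mean(0)*1000).round(1),"rect",np.round(R[0],1),np.round(R[1],1),round(R[2],1))
    # elbow white mask foot circle: contour points in foot
    m=((S<60)&(V>125)).astype(np.uint8)
    roi=(255,290,130,165) if n=="top" else (352,386,248,284)
    b=blob(d,m,roi,.008);print("elbow mask",b['cen'],b['rect'])
E
python3 - <<'E'
from m import *
a=load("top0.npz")["img"][125:175,250:345];b=load("scene0.npz")["img"][225:285,285:390]
for n,i in(("e1",a),("e2",b)):cv2.imwrite(f"pics/{n}.png",cv2.resize(i,None,fx=7,fy=7,interpolation=cv2.INTER_CUBIC))
E
```

```text
elbow approx [0.65929136 0.12399951]
top table z 0.0007508019036143176
   elbow 0.004 141 [653.3 123.4   7.8] rect [649.  118.8] [111.6 107.1] 47.9
   elbow 0.03 150 [670.9 120.9  46.2] rect [672.2 121.6] [21.2 41.8] 75.6
   blower 0.008 85 [638.2  -5.1  20.5] rect [644.  -5.] [53.7 35.6] 77.0
   blower 0.037 328 [662.2 -10.1  42.3] rect [662.9 -10.2] [48.8 48.5] 77.2
   plate 0.008 675 [505.4 352.2  16.6] rect [505.8 353.1] [52.6 76.1] 17.0
   dial 0.022 135 [ 617.9 -269.3   27.4] rect [ 614.6 -285.1] [72.8 28.8] 77.0
   filter 0.01 263 [ 505.  -366.3   16.2] rect [ 504.7 -367.2] [43.3 41.5] 89.2
   bottle 0.03 205 [ 642.2 -134.5   51.5] rect [ 646.1 -136.3] [37.2 34.5] 63.5
   board 0.005 319 [628.6 259.9  12.9] rect [610.2 258.9] [ 72.7 107.3] 80.9
elbow mask [687.05137863 126.03310247] ((686.7073364257812, 125.88079833984375), (18.808876037597656, 41.686824798583984), 75.73931884765625)
scene table z 0.0006996791218799037
   elbow 0.004 134 [663.5 131.5   7.7] rect [642.4 125.5] [99.6 93.9] 17.2
   elbow 0.03 228 [677.6 123.8  45.5] rect [673.5 124.2] [21.5 41.1] 73.1
   blower 0.008 136 [678.5  -2.3  18.8] rect [661.9  -1.7] [45.8 64.5] 57.3
   blower 0.037 463 [665.9  -7.1  42.1] rect [664.5  -7.2] [49.4 51.4] 65.8
   plate 0.008 807 [508.6 354.4  16.2] rect [505.5 355.7] [54.3 77.5] 15.5
   dial 0.022 179 [ 618.8 -272.6   27.4] rect [ 617.9 -284.2] [76.4 29.4] 85.3
   filter 0.01 235 [ 507.3 -363.2   16.1] rect [ 506.7 -363.8] [43.6 42.4] 34.3
   bottle 0.03 318 [ 653.3 -131.3   50.3] rect [ 651.1 -133.2] [33.5 37.6] 20.1
   board 0.005 502 [633.5 262.7  12.9] rect [615.1 257.2] [76.2 95.4] 83.2
elbow mask [658.39559135 128.21000597] ((660.6566162109375, 129.08993530273438), (44.2928466796875, 49.33064270019531), 53.91896438598633)
```

View pics/e1.png

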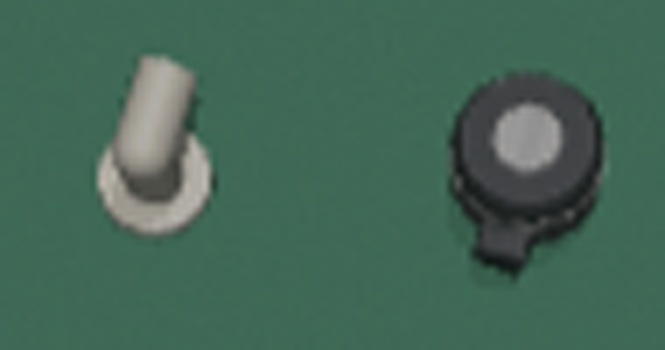

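View pics/e2.png

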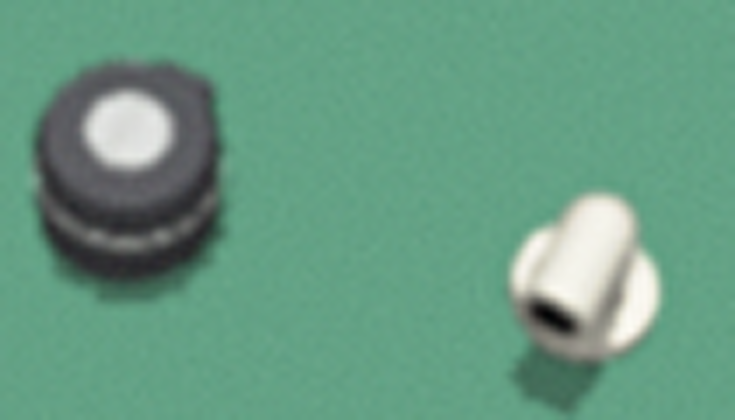

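Measured in world mm:

| Thing | Position | Orientation |
|---|---|---|
| Plate | (505.3, 353.5) | 52 mm axis at 16.6° |
| Blower | (664, -9) | |
| Elbow | about (662.5, 125) | branch at -15° |
| Dial | (620.5, -263) | |
| Filter | (505, -365.5) | |
| Middle mark | (467, 33) | mat yaw 5.6° |
| Blue mark | (458, 122) | |
| Red mark | (476, -57) | |

I'll start with the plate.

```bash
python3 -m creep '{"slide":[[1,-1,-0.4],[1,-1,-0.4],[1,-1,-0.4],[1,-1,-0.4],[1,-1,-0.4],[1,-1,-0.4],[1,-1,-0.4],[1,-1,-0.4],[1,-1,-0.4]],"twist":[[0,0,-0.153],[0,0,-0.153],[0,0,-0.153],[0,0,-0.153],[0,0,-0.153],[0,0,-0.153],[0,0,-0.153],[0,0,-0.153],[0,0,-0.153]],"fingers":[1,1,1,1,1,1,1,1,1]}' 40
```

```text
clock: 1.0
position: [0.3317, 0.3954, 0.1363]
ee_rot: [-0.0, 0.598, 0.802, -0.0]
contact_force: [-0.5, 0.2, -0.3]
width: 0.0854
```

```bash
python3 -m creep '{"slide":[[1,-0.28,-0.3],[1,-0.28,-0.3],[1,-0.28,-0.3],[1,-0.28,-0.3],[1,-0.28,-0.3]],"twist":[[0,0,0],[0,0,0],[0,0,0],[0,0,0],[0,0,0]],"fingers":[1,1,1,1,1]}' 40; python3 -m creep '{"slide":[[0.157,0,0],[0.157,0,0],[0.157,0,-0.2],[0.157,0,-0.4],[0.157,0,-0.5],[0.157,0,-0.5]],"twist":[[0,0,0],[0,0,0],[0,0,0],[0,0,0],[0,0,0],[0,0,0]],"fingers":[1,1,1,1,1,1]}' 40
```

```text
clock: 1.5
position: [0.483, 0.3528, 0.0903]
ee_rot: [-0.0, 0.599, 0.801, -0.001]
contact_force: [-1.3, -0.2, 0.5]
width: 0.0851
clock: 2.1
position: [0.5012, 0.3532, 0.0147]
ee_rot: [-0.002, 0.598, 0.802, -0.003]
contact_force: [-0.6, -0.2, 0.9]
width: 0.0856
```

```bash
python3 -m creep '{"slide":[[0.01,0,-0.05],[0.01,0,-0.09],[0.01,0,-0.09],[0.01,0,-0.09],[0.01,0,-0.09],[0.01,0,-0.09],[0.01,0,-0.09],[0.01,0,-0.09],[0.01,0,-0.09]],"twist":[[0,0,0],[0,0,0],[0,0,0],[0,0,0],[0,0,0],[0,0,0],[0,0,0],[0,0,0],[0,0,0]],"fingers":[1,1,-1,-1,-1,-1,-1,-1,-1]}' 40
```

```text
clock: 3.0
position: [0.507, 0.3535, 0.0031]
ee_rot: [0.0, 0.598, 0.801, 0.0]
contact_force: [0.9, 0.2, -0.2]
width: -0.0001
```

The fingers shut on nothing, so I'll take a picture.

```bash
cat > snap.py <<'E'
import sys,cv2,numpy as np
from rig import optics,telemetry
n,k,x0,x1,y0,y1,f=sys.argv[1],sys.argv[2],*map(int,sys.argv[3:8])
d=optics.get_image(n);np.savez(k+".npz",**d)
cv2.imwrite(f"pics/{k}.png",cv2.resize(d["img"][y0:y1,x0:x1],None,fx=f,fy=f,interpolation=cv2.INTER_CUBIC))
E
python3 snap.py scene s1 420 560 150 280 5; python3 snap.py top t1 120 240 150 280 4
```

```text
(no output)
```

View pics/s1.png

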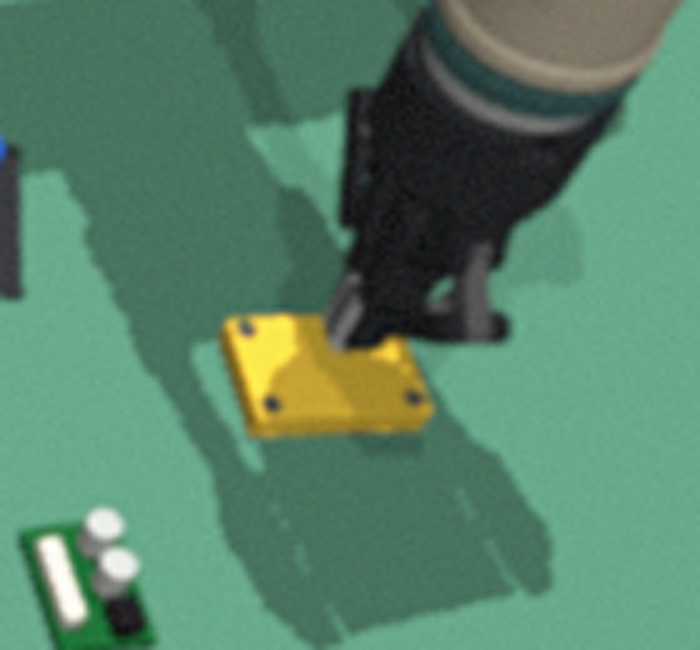

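View pics/t1.png

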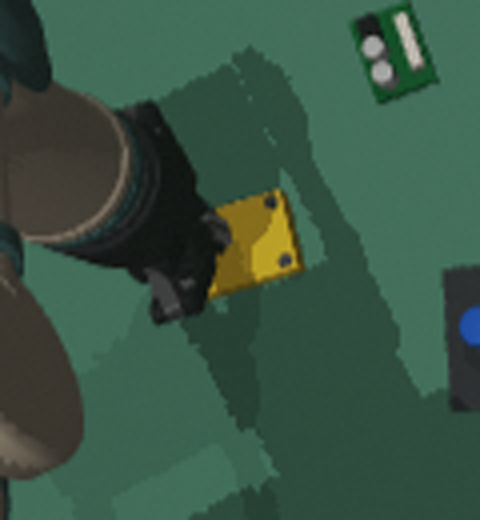

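```bash
python3 - <<'E'
from h import *
from rig import telemetry
s=telemetry.get_state();print(s['qpos'].round(3),s['position'],s['ee_rot'],s['contact_force'])
for n in("t1","s1"):
    d=load(n+".npz");print(n,"base",proj(d,(0,0,0)),"tcp",proj(d,s['position']))
    W=cloud(d);V=d["img"].max(-1)
    for a in(.01,.03,.05,.08,.11,.14):
        q=W[(abs(W[...,0]-.5)<.15)&(abs(W[...,1]-.36)<.12)&(W[...,2]>a)&(W[...,2]<a+.02)&(V<70)]
        if len(q):print(a,len(q),(q.mean(0)*1000).round(),(q.min(0)*1000).round(),(q.max(0)*1000).round())
E
```

```text
[ 0.496  0.498  1.673 -0.     0.97   0.209] [0.50695763 0.35349369 0.00303092] [4.04606824e-05 5.98479502e-01 8.01138117e-01 3.31934097e-05] [-0.08537144 -0.22251471  0.19995222]
t1 base (np.float64(323.0216376050573), np.float64(436.0255591025083)) tcp (np.float64(178.87230700378862), np.float64(211.39596056900564))
0.01 46 [598. 289.  17.] [495. 242.  10.] [649. 357.  23.]
0.03 6 [507. 345.  47.] [500. 342.  42.] [522. 352.  50.]
0.05 30 [506. 344.  59.] [495. 342.  50.] [520. 350.  69.]
0.08 84 [499. 343.  92.] [474. 332.  82.] [547. 354.  99.]
0.11 121 [493. 341. 123.] [446. 325. 110.] [569. 365. 130.]
0.14 68 [472. 340. 148.] [462. 331. 140.] [498. 351. 160.]
s1 base (np.float64(359.46500540489603), np.float64(60.15734356483566)) tcp (np.float64(482.58109779250236), np.float64(226.0824320027169))
0.01 34 [638. 282.  16.] [515. 270.  10.] [650. 389.  19.]
0.03 7 [515. 353.  48.] [508. 346.  47.] [519. 362.  50.]
0.05 43 [516. 353.  60.] [495. 344.  51.] [522. 363.  69.]
0.08 160 [513. 349.  91.] [472. 335.  80.] [546. 369. 100.]
0.11 233 [513. 346. 121.] [451. 328. 110.] [567. 381. 130.]
0.14 150 [537. 356. 149.] [502. 334. 140.] [549. 374. 160.]
```

```bash
python3 - <<'E'
from h import *
for n in("t1","s1"):
    d=load(n+".npz");W=cloud(d);S=cv2.cvtColor(d["img"],cv2.COLOR_BGR2HSV)[...,1]
    for a in np.arange(.01,.09,.008):
        m=(abs(W[...,0]-.5)<.06)&(abs(W[...,1]-.355)<.05)&(W[...,2]>a)&(W[...,2]<a+.008)&(a>.02)
        q=W[m]
        if len(q):print(n,round(a,3),len(q),(q.mean(0)*1000).round(),(q.min(0)*1000).round(),(q.max(0)*1000).round(),d["img"][m].mean(0).round())
E
python3 snap.py scene s2 455 520 195 250 11
```

```text
t1 0.042 10 [509. 345.  46.] [499. 342.  42.] [522. 352.  50.] [38. 58. 62.]
t1 0.05 14 [506. 345.  53.] [495. 342.  50.] [516. 349.  58.] [37. 44. 44.]
t1 0.058 13 [506. 345.  62.] [496. 342.  58.] [520. 350.  66.] [33. 36. 33.]
t1 0.066 9 [509. 343.  70.] [504. 340.  67.] [515. 345.  74.] [43. 46. 44.]
t1 0.074 6 [502. 343.  78.] [493. 342.  76.] [512. 345.  80.] [31. 33. 30.]
t1 0.082 29 [508. 342.  87.] [478. 334.  82.] [535. 349.  90.] [25. 28. 23.]
s1 0.034 2 [513. 350.  40.] [513. 348.  39.] [514. 353.  42.] [ 94. 108. 114.]
s1 0.042 23 [513. 352.  47.] [496. 344.  42.] [519. 366.  50.] [67. 83. 86.]
s1 0.05 32 [513. 351.  54.] [495. 344.  51.] [521. 366.  58.] [62. 69. 70.]
s1 0.058 32 [515. 352.  62.] [497. 344.  58.] [522. 362.  66.] [56. 57. 55.]
s1 0.066 21 [512. 349.  69.] [495. 344.  66.] [520. 355.  73.] [60. 61. 60.]
s1 0.074 18 [510. 346.  77.] [495. 342.  74.] [521. 354.  81.] [56. 57. 54.]
s1 0.082 56 [510. 347.  87.] [478. 337.  83.] [540. 366.  90.] [33. 33. 30.]
```

View pics/s2.png

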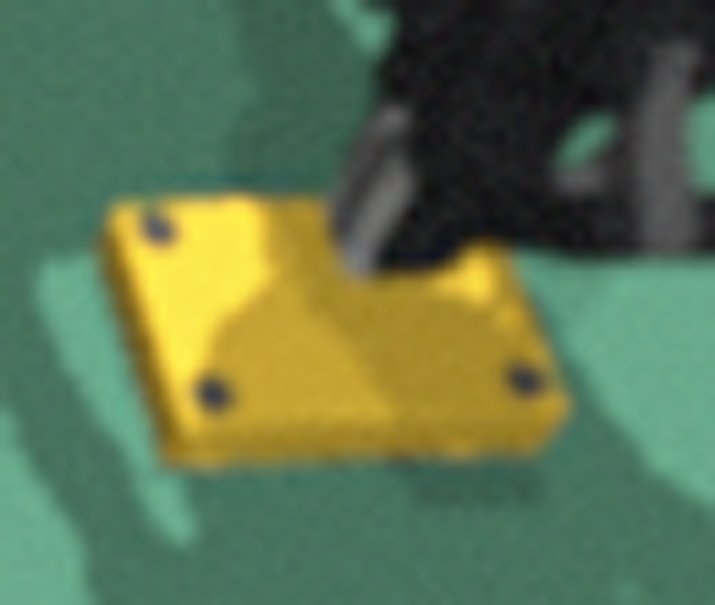

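Tip pixel (488,219) and the depth data put the real, shut fingertips at about z = 0.04, while telemetry reports 0.003. Either the reported z or the tool length is off by about 38 mm. The x and y readings agree with the cameras, so I'll correct for z and lower in steps while watching the force.

```bash
python3 -m creep '{"slide":[[0,0,0],[0,0,0],[0,0,0],[0,0,0],[0,0,0],[0,0,0],[-0.01,0,-0.05],[-0.01,0,-0.1],[-0.01,0,-0.15],[-0.01,0,-0.15],[-0.01,0,-0.15]],"twist":[[0,0,0],[0,0,0],[0,0,0],[0,0,0],[0,0,0],[0,0,0],[0,0,0],[0,0,0],[0,0,0],[0,0,0],[0,0,0]],"fingers":[1,1,1,1,1,1,1,1,1,1,1]}' 40;python3 snap.py scene s3 430 540 170 260 7
```

```text
clock: 4.25
position: [0.5052, 0.3534, -0.02]
ee_rot: [-0.0, 0.598, 0.801, -0.0]
contact_force: [0.0, 0.6, 1.1]
width: 0.0854
```

View pics/s3.png

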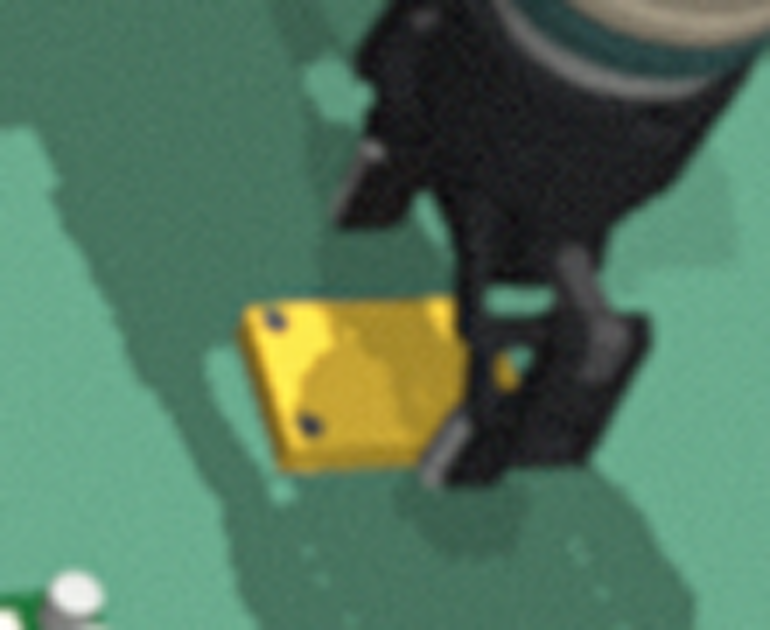

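The open fingers straddle the plate, tips near (335,225) and (435,485) in the crop, and are still about 30 mm up. I'll lower another 18 mm and close.

```bash
python3 -m creep '{"slide":[[0,0,-0.05],[0,0,-0.1],[0,0,-0.12],[0,0,-0.12],[0,0,-0.12]],"twist":[[0,0,0],[0,0,0],[0,0,0],[0,0,0],[0,0,0]],"fingers":[1,1,1,1,1]}' 40; python3 -m creep '{"slide":[[0,0,0],[0,0,0],[0,0,0],[0,0,0],[0,0,0],[0,0,0],[0,0,0]],"twist":[[0,0,0],[0,0,0],[0,0,0],[0,0,0],[0,0,0],[0,0,0],[0,0,0]],"fingers":[-1,-1,-1,-1,-1,-1,-1]}' 40;python3 snap.py scene s4 430 540 170 260 7
```

```text
clock: 4.8
position: [0.5054, 0.3535, -0.0376]
ee_rot: [0.0, 0.598, 0.801, -0.0]
contact_force: [0.6, 0.1, 0.5]
width: 0.0854
clock: 5.5
position: [0.5058, 0.3538, -0.037]
ee_rot: [0.0, 0.598, 0.801, 0.0]
contact_force: [0.4, 0.0, 4.2]
width: 0.0508
```

View pics/s4.png

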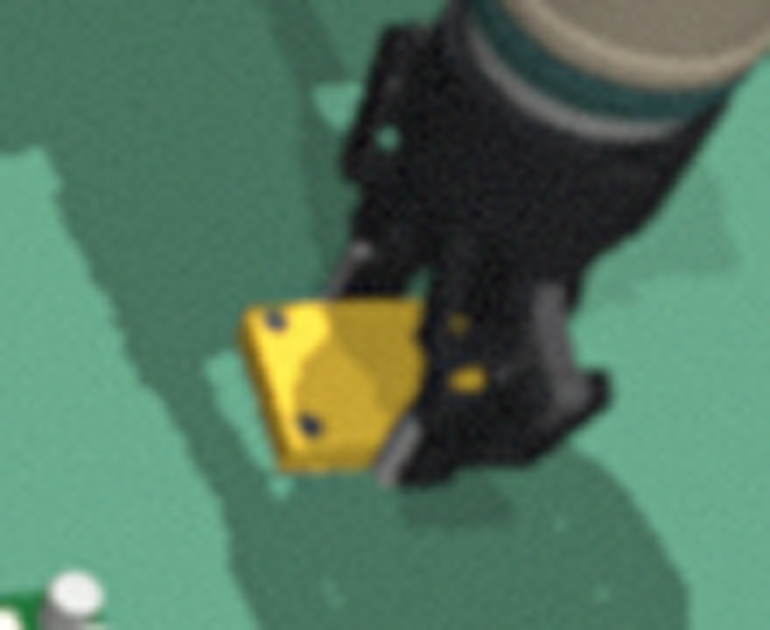

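Gripped at width 51 mm. I'll lift 90 mm and carry it to the middle mark.

```bash
python3 -m creep '{"slide":[[0,0,0.1],[0,0,0.25],[0,0,0.45],[0,0,0.6],[0,-0.15,0.6],[-0.05,-0.35,0.6],[-0.1,-0.6,0.6],[-0.13,-0.85,0.6],[-0.13,-1,0.6],[-0.13,-1,0.6]],"twist":[[0,0,0],[0,0,0],[0,0,0],[0,0,0],[0,0,-0.01],[0,0,-0.02],[0,0,-0.03],[0,0,-0.03],[0,0,-0.03],[0,0,-0.03]],"fingers":[-1,-1,-1,-1,-1,-1,-1,-1,-1,-1]}' 40; python3 -m creep '{"slide":[[-0.03,-0.15,0],[-0.06,-0.35,0],[-0.1,-0.6,0],[-0.13,-0.85,0],[-0.13,-1,0],[-0.13,-1.0,0],[-0.13,-1.0,0]],"twist":[[0,0,0],[0,0,0],[0,0,0],[0,0,0],[0,0,0],[0,0,0],[0,0,0]],"fingers":[-1,-1,-1,-1,-1,-1,-1]}' 40;python3 snap.py scene s5 240 480 80 260 3;python3 snap.py top t5 200 420 130 280 3
```

```text
clock: 6.55
position: [0.4844, 0.2007, 0.0517]
ee_rot: [-0.0, 0.672, 0.74, -0.002]
contact_force: [-0.2, -0.1, -1.1]
width: 0.0511
clock: 7.25
position: [0.4666, 0.0541, 0.0523]
ee_rot: [-0.0, 0.672, 0.741, 0.0]
contact_force: [0.5, -0.8, -1.3]
width: 0.051
```

View pics/s5.png

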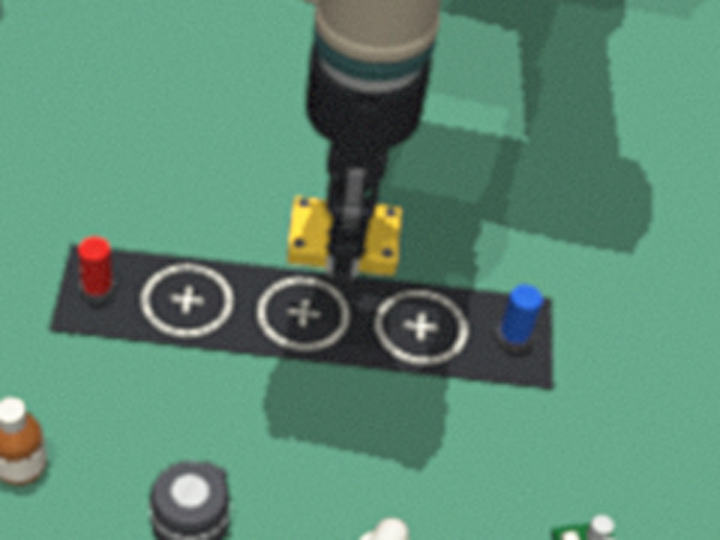

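View pics/t5.png

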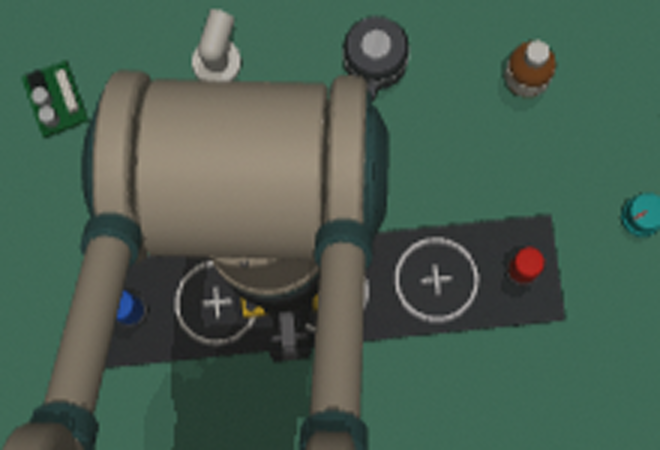

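The plate is held level, 21 mm short of the mark in y. I'll shift over and set it down.

```bash
python3 -m creep '{"slide":[[0,-0.141,0],[0,-0.141,0],[0,-0.141,-0.15],[0,-0.141,-0.3],[0,-0.141,-0.42],[0,-0.141,-0.5],[0,-0.141,-0.54],[0,-0.141,-0.56],[0,-0.141,-0.57],[0,-0.141,-0.57]],"twist":[[0,0,0],[0,0,0],[0,0,0],[0,0,0],[0,0,0],[0,0,0],[0,0,0],[0,0,0],[0,0,0],[0,0,0]],"fingers":[-1,-1,-1,-1,-1,-1,-1,-1,-1,-1]}' 40
```

```text
clock: 8.35
position: [0.4669, 0.0326, -0.0327]
ee_rot: [0.0, 0.671, 0.741, 0.0]
contact_force: [0.4, -0.2, -0.6]
width: 0.0513
```

```bash
python3 -m creep '{"slide":[[0,0,-0.007],[0,0,-0.007],[0,0,-0.007],[0,0,-0.007],[0,0,-0.007],[0,0,-0.007],[0,0,-0.007],[0,0,0.1],[0,0,0.3],[0,0,0.6],[0,0,0.8],[0,0,0.8]],"twist":[[0,0,0],[0,0,0],[0,0,0],[0,0,0],[0,0,0],[0,0,0],[0,0,0],[0,0,0],[0,0,0],[0,0,0],[0,0,0],[0,0,0]],"fingers":[-1,-1,1,1,1,1,1,1,1,1,1,1]}' 40;python3 snap.py scene s6 240 480 80 260 3
```

```text
clock: 9.55
position: [0.4701, 0.0322, 0.0912]
ee_rot: [0.004, 0.671, 0.741, 0.003]
contact_force: [1.1, -0.9, 0.1]
width: 0.0856
```

View pics/s6.png

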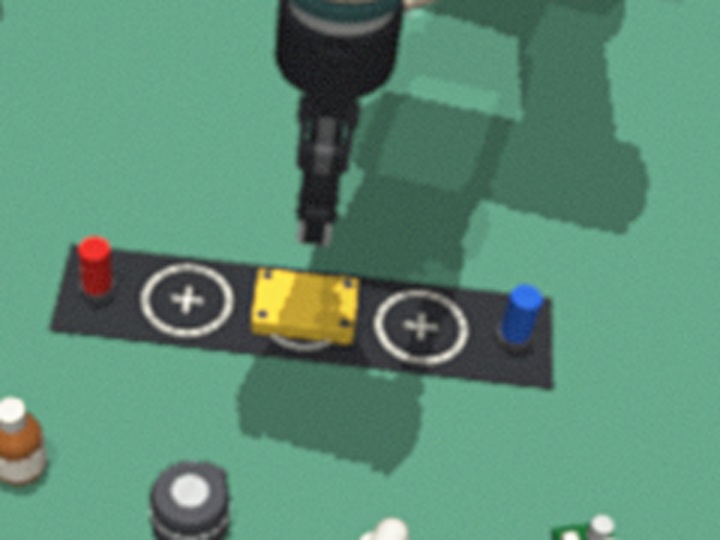

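```bash
python3 - <<'E'
from m import *
d=load("s6.npz");H,S,V=masks(d["img"]);W=cloud(d)
Y=((H>18)&(H<35)&(S>130)&(V>90))
q=W[Y&(abs(W[...,0]-.467)<.08)&(abs(W[...,1]-.033)<.08)&(W[...,2]>.013)&(W[...,2]<.028)]
print(len(q),q.mean(0),cv2.minAreaRect((q[:,:2]*1000).astype(np.float32)))
# blower outlet dir
d=load("top0.npz");H,S,V=masks(d["img"])
W=cloud(d);q=W[(np.hypot(W[...,0]-.664,W[...,1]+.009)<.055)&(W[...,2]>.015)&(W[...,2]<.03)&(V<110)]
r=np.hypot(q[:,0]-.664,q[:,1]+.009);q=q[r>.029];print(len(q),q.mean(0),np.degrees(np.arctan2(q[:,1].mean()+.009,q[:,0].mean()-.664)))
E
```

```text
623 [0.46928286 0.03540431 0.0191062 ] ((466.6764831542969, 34.777591705322266), (55.23720932006836, 75.97915649414062), 5.898416996002197)
34 [ 0.63100127 -0.00092845  0.0223186 ] 166.2552204915788
```

The plate is on the middle mark at about (467,33–35), mat-aligned, and the scene crop shows it centred over the ring. Next is the blower, with its outlet at 166° so jaws at 76°.

```bash
python3 -m creep '{"slide":[[0.3,-0.1,0],[0.6,-0.2,0],[0.9,-0.28,0],[1,-0.28,0],[1,-0.28,0],[1,-0.28,0],[1,-0.28,0],[1,-0.28,0],[1,-0.28,0],[1,-0.28,0]],"twist":[[0,0,0.195],[0,0,0.195],[0,0,0.195],[0,0,0.195],[0,0,0.195],[0,0,0.195],[0,0,0.195],[0,0,0.195],[0,0,0.195],[0,0,0.195]],"fingers":[1,1,1,1,1,1,1,1,1,1]}' 40; python3 -m creep '{"slide":[[0.31,0,0],[0.31,0,0],[0.31,0,-0.15],[0.31,0,-0.3],[0.31,0,-0.3],[0.31,0,-0.3]],"twist":[[0,0,0],[0,0,0],[0,0,0],[0,0,0],[0,0,0],[0,0,0]],"fingers":[1,1,1,1,1,1]}' 40;python3 snap.py scene s7 260 360 170 280 5
```

```text
clock: 10.6
position: [0.6155, -0.0095, 0.0855]
ee_rot: [-0.001, 0.124, 0.992, 0.0]
contact_force: [-0.7, -0.5, 0.2]
width: 0.0849
clock: 11.2
position: [0.6625, -0.0096, 0.0417]
ee_rot: [-0.001, 0.123, 0.992, 0.0]
contact_force: [-0.0, -0.0, -0.5]
width: 0.0854
```

View pics/s7.png

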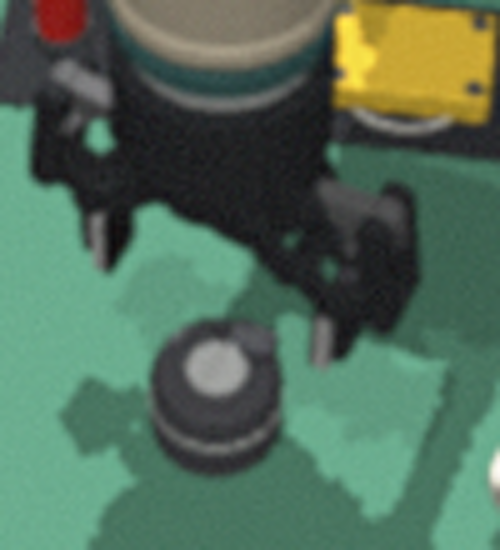

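The fingers straddle the drum, with its outlet to the side at crop (260,335). I'll lower and grip.

```bash
python3 -m creep '{"slide":[[0.005,0,-0.15],[0.005,0,-0.3],[0.005,0,-0.42],[0.005,0,-0.5],[0.005,0,-0.5],[0.005,0,-0.5],[0.005,0,-0.5],[0.005,0,-0.5],[0.005,0,-0.5],[0.005,0,-0.5],[0.005,0,-0.5]],"twist":[[0,0,0],[0,0,0],[0,0,0],[0,0,0],[0,0,0],[0,0,0],[0,0,0],[0,0,0],[0,0,0],[0,0,0],[0,0,0]],"fingers":[1,1,1,1,1,-1,-1,-1,-1,-1,-1]}' 40
```

```text
clock: 12.35
position: [0.665, -0.0098, -0.0312]
ee_rot: [0.002, 0.123, 0.992, 0.0]
contact_force: [-0.2, 0.6, 6.1]
width: 0.0527
```

```bash
python3 -m creep '{"slide":[[0,0,0.1],[0,0,0.2],[0,0,0.3],[0,0,0.4],[-0.1,0.03,0.45],[-0.25,0.06,0.45],[-0.4,0.1,0.45],[-0.55,0.15,0.45],[-0.7,0.2,0.45],[-0.85,0.24,0.45],[-1,0.28,0.45],[-1,0.28,0.45]],"twist":[[0,0,0],[0,0,0],[0,0,0],[0,0,0],[0,0,0],[0,0,0],[0,0,0],[0,0,0],[0,0,0],[0,0,0],[0,0,0],[0,0,0]],"fingers":[-1,-1,-1,-1,-1,-1,-1,-1,-1,-1,-1,-1]}' 40;python3 -m creep '{"slide":[[-0.1,0.005,0],[-0.22,0.005,0],[-0.315,0.005,0],[-0.315,0.005,0],[-0.315,0.005,0]],"twist":[[0,0,0],[0,0,0],[0,0,0],[0,0,0],[0,0,0]],"fingers":[-1,-1,-1,-1,-1]}' 40; python3 snap.py scene s8 260 420 90 250 5
```

```text
clock: 13.55
position: [0.507, 0.0337, 0.0341]
ee_rot: [-0.004, 0.122, 0.992, 0.0]
contact_force: [-0.4, -0.4, -1.8]
width: 0.0527
clock: 14.05
position: [0.467, 0.0331, 0.0348]
ee_rot: [0.001, 0.123, 0.992, 0.0]
contact_force: [0.5, -1.3, -1.7]
width: 0.0529
```

View pics/s8.png

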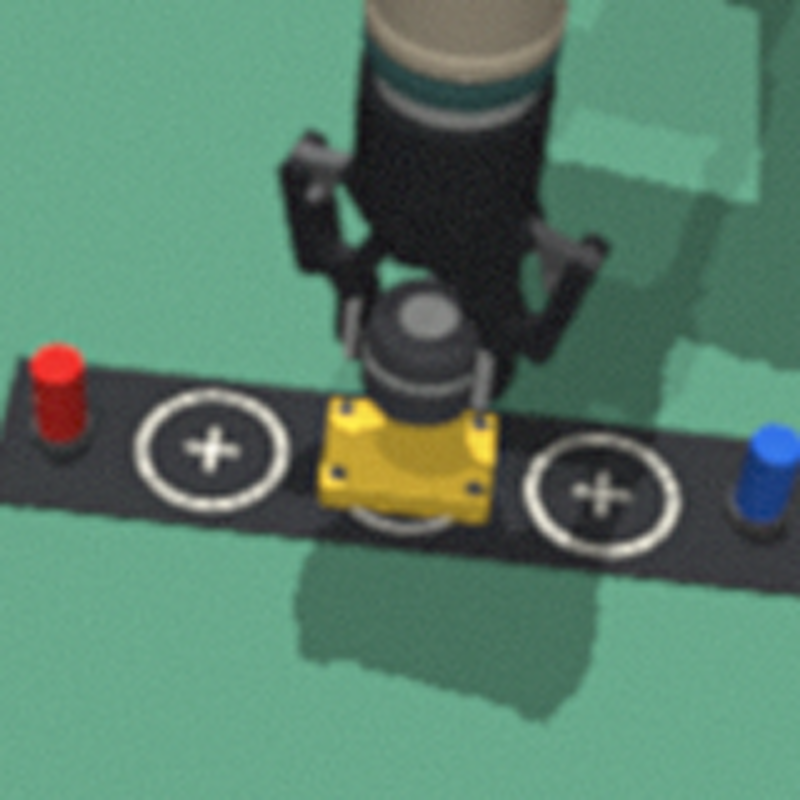

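```bash
python3 - <<'E'
from m import *
d=load("s8.npz");W=cloud(d);print(W[150:155,344:349,2].mean(),ray(d,345.6,152.2,.108))
q=W[(np.hypot(W[...,0]-.467,W[...,1]-.033)<.05)&(W[...,2]>.1)&(W[...,2]<.113)];print(len(q),q.mean(0),cv2.minAreaRect((q[:,:2]*1000).astype(np.float32)))
E
```

```text
0.10929162069221487 [0.46409959 0.03549424 0.108     ]
416 [0.47207564 0.03358222 0.1073739 ] ((470.91534423828125, 35.80601119995117), (74.27650451660156, 45.33689880371094), 51.57732391357422)
```

```bash
python3 -m creep '{"slide":[[0.01,0,-0.1],[0.01,0,-0.18],[0.01,0,-0.24],[0.01,0,-0.28],[0.01,0,-0.3],[0.01,0,-0.305],[0.01,0,-0.31],[0.01,0,-0.31]],"twist":[[0,0,0],[0,0,0],[0,0,0],[0,0,0],[0,0,0],[0,0,0],[0,0,0],[0,0,0]],"fingers":[-1,-1,-1,-1,-1,-1,-1,-1]}' 40
```

```text
clock: 14.9
position: [0.4683, 0.0331, -0.0117]
ee_rot: [0.0, 0.123, 0.992, 0.0]
contact_force: [0.4, 0.7, -2.5]
width: 0.0531
```

```bash
python3 -m creep '{"slide":[[0,0,-0.006],[0,0,-0.012],[0,0,-0.012]],"twist":[[0,0,0],[0,0,0],[0,0,0]],"fingers":[-1,-1,-1]}' 40
```

```text
clock: 15.2
position: [0.4684, 0.0331, -0.0122]
ee_rot: [0.001, 0.123, 0.992, 0.0]
contact_force: [-1.9, 1.3, 10.2]
width: 0.0529
```

Contact (10 N), so the blower is seated. I'll release and rise.

```bash
python3 -m creep '{"slide":[[0,0,0.006],[0,0,0.006],[0,0,0.006],[0,0,0.006],[0,0,0.006],[0,0,0.006],[0,0,0.15],[0,0,0.4],[0,0,0.65],[0,0,0.65]],"twist":[[0,0,0],[0,0,0],[0,0,0],[0,0,0],[0,0,0],[0,0,0],[0,0,0],[0,0,0],[0,0,0],[0,0,0]],"fingers":[-1,1,1,1,1,1,1,1,1,1]}' 40; python3 snap.py scene s9 260 420 90 250 5
```

```text
clock: 16.2
position: [0.4721, 0.0329, 0.0882]
ee_rot: [0.005, 0.123, 0.992, 0.0]
contact_force: [0.8, 0.1, 0.3]
width: 0.0852
```

View pics/s9.png

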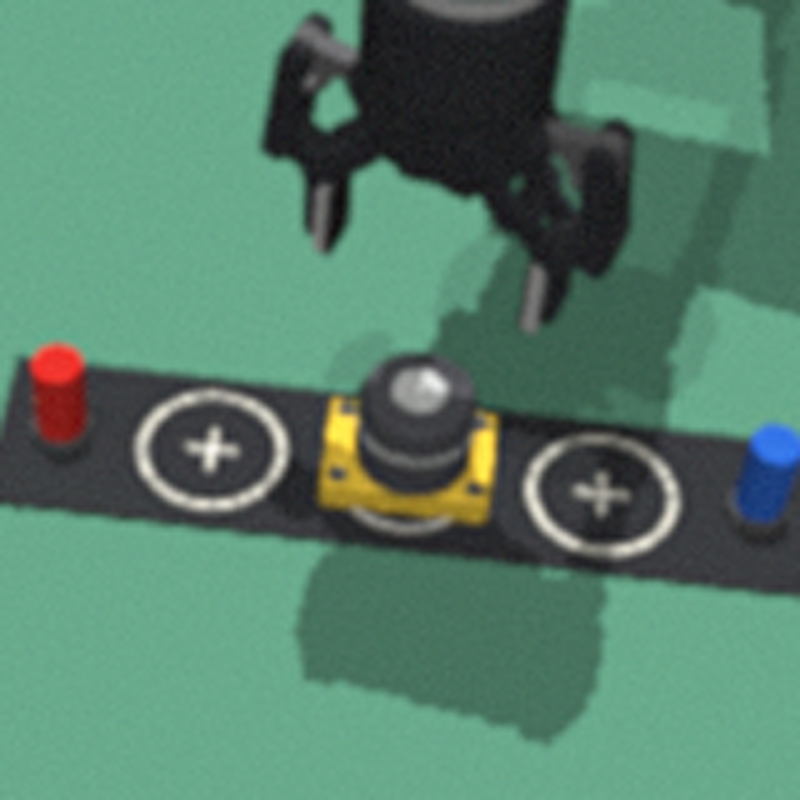

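```bash
python3 - <<'E'
from m import *
d=load("s9.npz");W=cloud(d);H,S,V=masks(d["img"])
br=((S<40)&(V>110)).astype(np.uint8)
b=blob(d,br,(325,360,155,195),.061);print(b)
q=W[(np.hypot(W[...,0]-.467,W[...,1]-.033)<.05)&(W[...,2]>.056)&(W[...,2]<.066)];print(len(q),q.mean(0),cv2.minAreaRect((q[:,:2]*1000).astype(np.float32)))
Y=((H>18)&(H<35)&(S>130)&(V>90))
q=W[Y&(abs(W[...,0]-.467)<.08)&(abs(W[...,1]-.033)<.08)&(W[...,2]>.015)&(W[...,2]<.026)];print(len(q),cv2.minAreaRect((q[:,:2]*1000).astype(np.float32)))
E
```

```text
{'cen': array([466.57128399,  35.60467608]), 'rect': ((465.9154052734375, 35.432037353515625), (23.716655731201172, 24.76165008544922), 70.07604217529297), 'encl': ((466.23626708984375, 35.94822692871094), 13.264671325683594), 'px': array([343.53571429, 167.53571429])}
338 [0.46997057 0.03620074 0.06114085] ((468.3448181152344, 35.68527603149414), (48.43937683105469, 49.81623077392578), 63.81087112426758)
218 ((466.5643005371094, 34.88327407836914), (55.16960525512695, 75.86074829101562), 6.321084499359131)
```

The blower is centred: the scene view gives blower (467,35.6) and plate (466.6,34.9). Next is the filter, with the jaws turned along x to clear the turquoise dials.

```bash
python3 -m creep '{"slide":[[0.12,-0.3,0],[0.25,-0.6,0],[0.25,-0.9,0],[0.25,-1,0],[0.25,-1,0],[0.25,-1,0],[0.25,-1,0],[0.25,-1,0],[0.25,-1,0],[0.25,-1,0]],"twist":[[0,0,-0.21],[0,0,-0.21],[0,0,-0.21],[0,0,-0.21],[0,0,-0.21],[0,0,-0.21],[0,0,-0.21],[0,0,-0.21],[0,0,-0.21],[0,0,-0.21]],"fingers":[1,1,1,1,1,1,1,1,1,1]}' 40; python3 -m creep '{"slide":[[0,-0.3,0],[0,-0.6,0],[0,-1,0],[0,-1,0],[0,-1,0]],"twist":[[0,0,0],[0,0,0],[0,0,0],[0,0,0],[0,0,0]],"fingers":[1,1,1,1,1]}' 40; python3 -m creep '{"slide":[[0,-0.3,0],[0,-0.6,0],[0,-0.65,0],[0,-0.65,-0.1],[0,-0.65,-0.3],[0,-0.65,-0.4],[0,-0.65,-0.4],[0,-0.65,-0.4]],"twist":[[0,0,0],[0,0,0],[0,0,0],[0,0,0],[0,0,0],[0,0,0],[0,0,0],[0,0,0]],"fingers":[1,1,1,1,1,1,1,1]}' 40; python3 snap.py scene s10 110 270 100 260 5
```

```text
clock: 17.25
position: [0.5043, -0.1165, 0.0822]
ee_rot: [-0.001, 0.705, 0.709, -0.001]
contact_force: [-0.3, 0.2, -0.1]
width: 0.0854
clock: 17.75
position: [0.5049, -0.2683, 0.0826]
ee_rot: [-0.001, 0.706, 0.708, -0.0]
contact_force: [-0.9, 0.7, -0.5]
width: 0.0853
clock: 18.55
position: [0.5055, -0.3626, 0.0236]
ee_rot: [-0.001, 0.705, 0.709, 0.0]
contact_force: [-0.3, 0.2, 0.4]
width: 0.0856
```

View pics/s10.png

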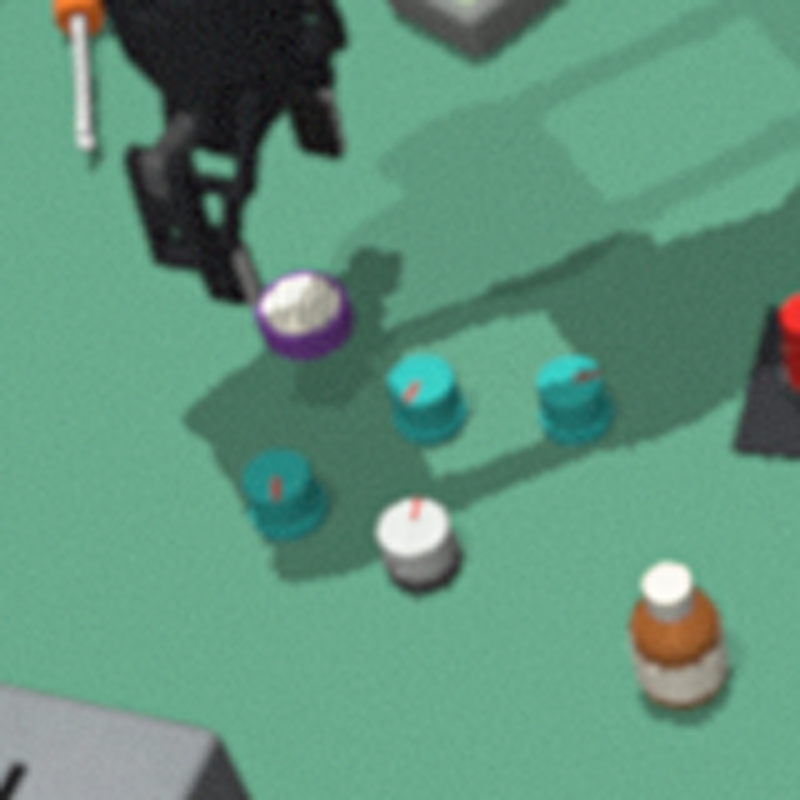

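It's lined up over the filter at crop (303,310). I'll lower and grip.

```bash
python3 -m creep '{"slide":[[0,-0.015,-0.1],[0,-0.015,-0.2],[0,-0.015,-0.3],[0,-0.015,-0.37],[0,-0.015,-0.4],[0,-0.015,-0.4],[0,-0.015,-0.4],[0,-0.015,-0.4],[0,-0.015,-0.4],[0,-0.015,-0.4],[0,-0.015,-0.4],[0,-0.015,-0.4]],"twist":[[0,0,0],[0,0,0],[0,0,0],[0,0,0],[0,0,0],[0,0,0],[0,0,0],[0,0,0],[0,0,0],[0,0,0],[0,0,0],[0,0,0]],"fingers":[1,1,1,1,1,1,-1,-1,-1,-1,-1,-1]}' 30
```

```text
clock: 19.8
position: [0.5059, -0.3671, -0.0354]
ee_rot: [0.001, 0.705, 0.709, 0.0]
contact_force: [-0.3, 0.1, 5.8]
width: 0.0427
```

```bash
python3 -m creep '{"slide":[[0,0,0.1],[0,0,0.2],[0,0,0.35],[0,0,0.5],[0,0,0.67],[0,0.1,0.7],[-0.05,0.25,0.7],[-0.1,0.4,0.7],[-0.15,0.6,0.7],[-0.2,0.8,0.7],[-0.25,1,0.7],[-0.25,1,0.7]],"twist":[[0,0,0],[0,0,0],[0,0,0],[0,0,0],[0,0,0],[0,0,0],[0,0,0],[0,0,0],[0,0,0],[0,0,0],[0,0,0],[0,0,0]],"fingers":[-1,-1,-1,-1,-1,-1,-1,-1,-1,-1,-1,-1]}' 30; python3 -m creep '{"slide":[[0,0.15,0],[0,0.35,0],[0,0.55,0],[0,0.75,0],[0,0.9,0],[0,1,0],[0,1,0]],"twist":[[0,0,0],[0,0,0],[0,0,0],[0,0,0],[0,0,0],[0,0,0],[0,0,0]],"fingers":[-1,-1,-1,-1,-1,-1,-1]}' 30;  python3 -m creep '{"slide":[[0,0.15,0],[0,0.3,0],[0,0.45,0],[0,0.6,0],[0,0.67,0],[0,0.67,0],[0,0.67,0],[0,0.67,0]],"twist":[[0,0,0],[0,0,0],[0,0,0],[0,0,0],[0,0,0],[0,0,0],[0,0,0],[0,0,0]],"fingers":[-1,-1,-1,-1,-1,-1,-1,-1]}' 30; python3 snap.py scene s11 260 420 90 250 5
```

```text
clock: 21.0
position: [0.4643, -0.2108, 0.0672]
ee_rot: [-0.004, 0.704, 0.71, -0.0]
contact_force: [0.0, 0.4, -0.6]
width: 0.0429
clock: 21.7
position: [0.4669, -0.0647, 0.0679]
ee_rot: [-0.001, 0.704, 0.71, -0.0]
contact_force: [-0.1, -0.1, -1.0]
width: 0.0425
clock: 22.5
position: [0.4681, 0.0328, 0.0686]
ee_rot: [0.0, 0.706, 0.709, -0.0]
contact_force: [-0.0, -1.6, -0.3]
width: 0.0429
```

View pics/s11.png

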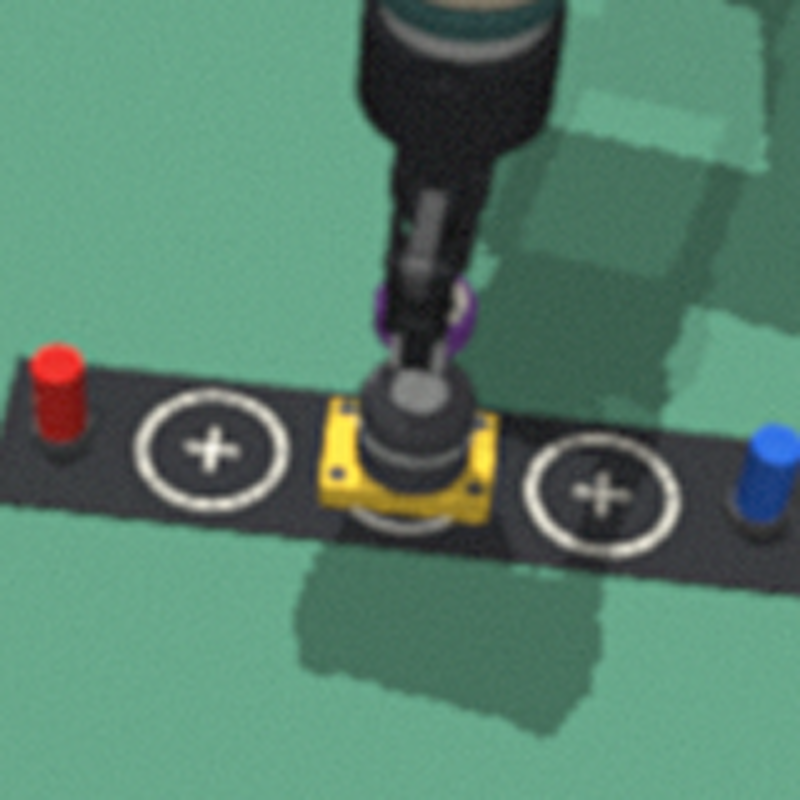

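```bash
python3 - <<'E'
from m import *
d=load("s11.npz");W=cloud(d);H,S,V=masks(d["img"])
P=((H>125)&(H<160)&(S>60))
m=P.copy();m[:,:320]=0;m[:,370:]=0
ys,xs=np.nonzero(m);print(xs.min(),xs.max(),ys.min(),ys.max())
q=W[m&(W[...,2]>.09)&(W[...,2]<.135)];print(len(q),q.mean(0),q.min(0),q.max(0))
for u in(xs.min()-.5,xs.max()+.5):print(ray(d,u,ys.mean(),.112))
E
```

```text
333 354 103 160
50 [0.47932616 0.0391433  0.1171348 ] [0.46212987 0.01351643 0.10676198] [0.49492567 0.05459633 0.12862137]
[0.47368984 0.00894632 0.112     ]
[0.46238208 0.05387366 0.112     ]
```

```bash
python3 -m creep '{"slide":[[0,0.013,-0.08],[0,0.013,-0.16],[0,0.013,-0.21],[0,0.013,-0.24],[0,0.013,-0.26],[0,0.013,-0.27],[0,0.013,-0.28],[0,0.013,-0.28]],"twist":[[0,0,0],[0,0,0],[0,0,0],[0,0,0],[0,0,0],[0,0,0],[0,0,0],[0,0,0]],"fingers":[-1,-1,-1,-1,-1,-1,-1,-1]}' 30;python3 -m creep '{"slide":[[0,0,-0.006],[0,0,-0.006]],"twist":[[0,0,0],[0,0,0]],"fingers":[-1,-1]}' 30
```

```text
clock: 23.35
position: [0.4681, 0.0358, 0.0268]
ee_rot: [0.0, 0.705, 0.709, 0.0]
contact_force: [0.5, -0.0, 0.5]
width: 0.0424
clock: 23.55
position: [0.468, 0.0358, 0.0259]
ee_rot: [0.0, 0.705, 0.709, 0.0]
contact_force: [-0.4, 0.3, -0.5]
width: 0.043
```

```bash
python3 -m creep '{"slide":[[0,0,-0.006],[0,0,-0.01],[0,0,-0.01]],"twist":[[0,0,0],[0,0,0],[0,0,0]],"fingers":[-1,-1,-1]}' 30
```

```text
clock: 23.85
position: [0.4681, 0.0358, 0.0255]
ee_rot: [0.0, 0.705, 0.709, 0.0]
contact_force: [-2.2, -0.5, 9.2]
width: 0.043
```

Contact. I'll release and rise.

```bash
python3 -m creep '{"slide":[[0,0,0.006],[0,0,0.006],[0,0,0.006],[0,0,0.006],[0,0,0.006],[0,0,0.006],[0,0,0.006],[0,0,0.15],[0,0,0.4],[0,0,0.6],[0,0,0.6]],"twist":[[0,0,0],[0,0,0],[0,0,0],[0,0,0],[0,0,0],[0,0,0],[0,0,0],[0,0,0],[0,0,0],[0,0,0],[0,0,0]],"fingers":[-1,1,1,1,1,1,1,1,1,1,1]}' 30; python3 snap.py scene s12 260 420 90 250 5
```

```text
clock: 24.95
position: [0.4714, 0.0356, 0.1182]
ee_rot: [0.003, 0.705, 0.709, 0.003]
contact_force: [0.2, -0.4, -0.2]
width: 0.0854
```

View pics/s12.png

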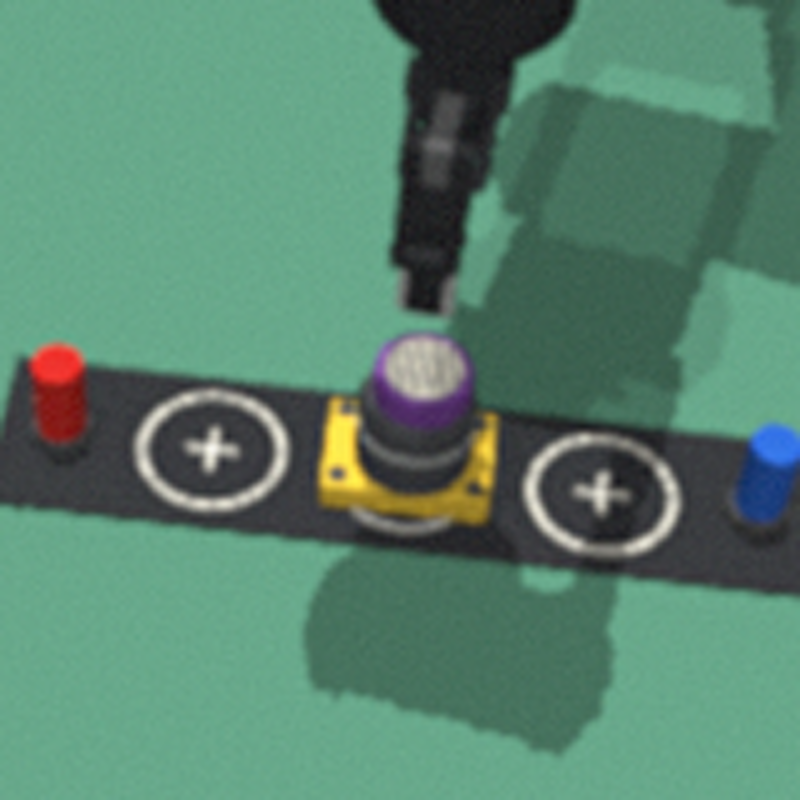

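```bash
python3 - <<'E'
from m import *
d=load("s12.npz");W=cloud(d)
q=W[(np.hypot(W[...,0]-.467,W[...,1]-.033)<.05)&(W[...,2]>.073)&(W[...,2]<.083)];print(len(q),q.mean(0),cv2.minAreaRect((q[:,:2]*1000).astype(np.float32)))
E
```

```text
261 [0.46962562 0.0374048  0.07761095] ((468.1275939941406, 36.51074981689453), (44.44200134277344, 41.37774658203125), 10.635221481323242)
```

The stack is good: the filter at (468,36.5) is on the blower at (468,35.7). Next is the elbow, with jaws at 74.5°.

```bash
python3 -m creep '{"slide":[[0.2,0.1,0],[0.5,0.3,0],[0.8,0.5,0],[1,0.593,0],[1,0.593,0],[1,0.593,0],[1,0.593,0],[1,0.593,0],[1,0.593,0],[1,0.593,0]],"twist":[[0,0,0.206],[0,0,0.206],[0,0,0.206],[0,0,0.206],[0,0,0.206],[0,0,0.206],[0,0,0.206],[0,0,0.206],[0,0,0.206],[0,0,0.206]],"fingers":[1,1,1,1,1,1,1,1,1,1]}' 30; python3 -m creep '{"slide":[[0.297,0,0],[0.297,0,-0.2],[0.297,0,-0.4],[0.297,0,-0.5],[0.297,0,-0.5],[0.297,0,-0.5]],"twist":[[0,0,0],[0,0,0],[0,0,0],[0,0,0],[0,0,0],[0,0,0]],"fingers":[1,1,1,1,1,1]}' 30;python3 snap.py scene s13 310 430 180 300 6;python3 snap.py top t13 230 320 110 190 7
```

```text
clock: 26.0
position: [0.6168, 0.1247, 0.1123]
ee_rot: [-0.002, 0.135, 0.991, -0.0]
contact_force: [-0.4, 0.8, -0.4]
width: 0.0855
clock: 26.6
position: [0.6622, 0.1247, 0.0387]
ee_rot: [-0.001, 0.136, 0.991, -0.0]
contact_force: [0.3, -0.5, 0.3]
width: 0.0853
```

View pics/s13.png

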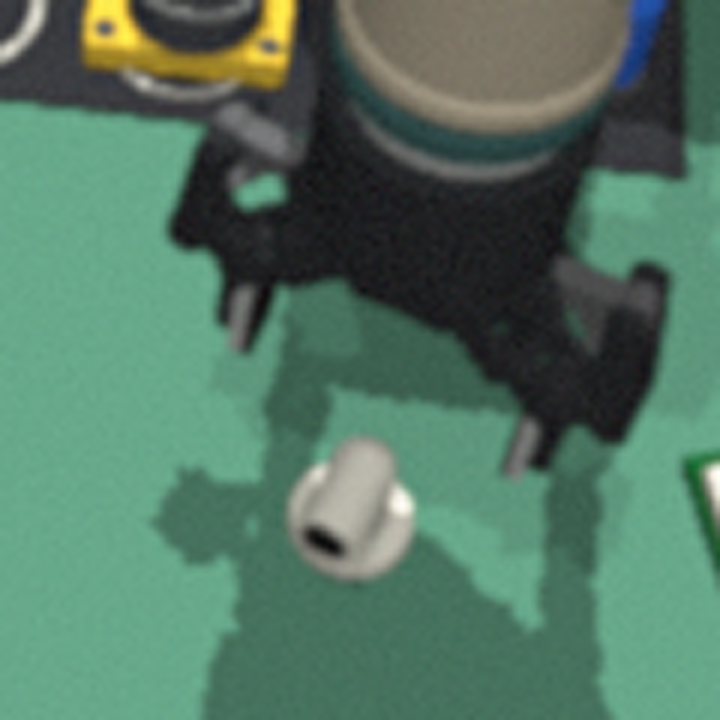

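```bash
python3 -m creep '{"slide":[[0,0,-0.15],[0,0,-0.28],[0,0,-0.38],[0,0,-0.43],[0,0,-0.43],[0,0,-0.43],[0,0,-0.43],[0,0,-0.43],[0,0,-0.43],[0,0,-0.43],[0,0,-0.43],[0,0,-0.43],[0,0,-0.43]],"twist":[[0,0,0],[0,0,0],[0,0,0],[0,0,0],[0,0,0],[0,0,0],[0,0,0],[0,0,0],[0,0,0],[0,0,0],[0,0,0],[0,0,0],[0,0,0]],"fingers":[1,1,1,1,1,-1,-1,-1,-1,-1,-1,-1,-1]}' 30
```

```text
clock: 28.0
position: [0.6628, 0.1248, -0.0246]
ee_rot: [0.0, 0.135, 0.991, 0.0]
contact_force: [-0.3, -0.4, 4.8]
width: 0.021
```

```bash
python3 -m creep '{"slide":[[0,0,0.1],[0,0,0.2],[0,0,0.35],[0,0,0.5],[-0.1,0,0.55],[-0.25,0,0.55],[-0.4,0,0.55],[-0.55,0,0.55],[-0.7,0,0.55],[-0.85,0,0.55],[-1,0,0.55],[-1,0,0.55],[-1,0,0.55]],"twist":[[0,0,0],[0,0,0],[0,0,0],[0,0,-0.02],[0,0,-0.04],[0,0,-0.06],[0,0,-0.08],[0,0,-0.1],[0,0,-0.12],[0,0,-0.14],[0,0,-0.16],[0,0,-0.18],[0,0,-0.192]],"fingers":[-1,-1,-1,-1,-1,-1,-1,-1,-1,-1,-1,-1,-1]}' 30; python3 -m creep '{"slide":[[-0.1,-0.02,0],[-0.2,-0.02,0],[-0.3,-0.02,0],[-0.365,-0.02,0],[-0.365,-0.02,0],[-0.365,-0.02,0],[-0.365,-0.02,0]],"twist":[[0,0,0],[0,0,0],[0,0,0],[0,0,0],[0,0,0],[0,0,0],[0,0,0]],"fingers":[-1,-1,-1,-1,-1,-1,-1]}' 30; python3 snap.py scene s14 300 440 90 240 5
```

```text
clock: 29.3
position: [0.5121, 0.1249, 0.0588]
ee_rot: [0.001, 0.675, 0.738, 0.001]
contact_force: [0.5, 0.0, 0.1]
width: 0.0215
clock: 30.0
position: [0.4588, 0.1219, 0.0576]
ee_rot: [0.001, 0.674, 0.739, 0.001]
contact_force: [-0.3, 0.3, -0.2]
width: 0.021
```

View pics/s14.png

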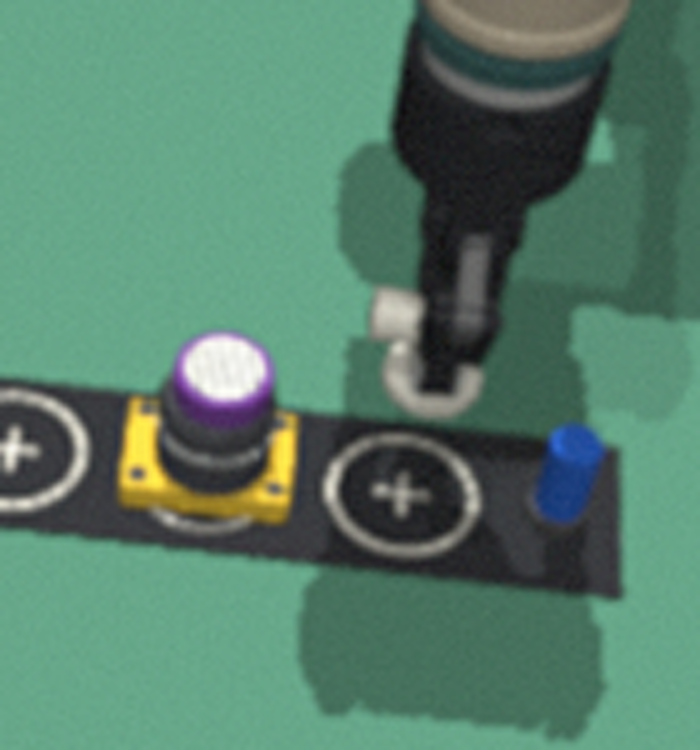

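```bash
python3 - <<'E'
from m import *
d=load("s14.npz");print(ray(d,386.1,163.5,.090))
W=cloud(d);S=masks(d["img"])[1];V=masks(d["img"])[2]
q=W[(np.hypot(W[...,0]-.459,W[...,1]-.122)<.04)&(W[...,2]>.078)&(W[...,2]<.094)&(S<60)&(V>100)];print(len(q),q.min(0),q.max(0))
from scipy.optimize import least_squares
E
```

```text
[0.45836561 0.12365258 0.09      ]
121 [0.44456167 0.10417917 0.08270012] [0.47959873 0.14503961 0.09349611]
```

```bash
python3 -m creep '{"slide":[[0,-0.01,-0.15],[0,-0.01,-0.28],[0,-0.01,-0.38],[0,-0.01,-0.44],[0,-0.01,-0.48],[0,-0.01,-0.5],[0,-0.01,-0.515],[0,-0.01,-0.525],[0,-0.01,-0.525]],"twist":[[0,0,0],[0,0,0],[0,0,0],[0,0,0],[0,0,0],[0,0,0],[0,0,0],[0,0,0],[0,0,0]],"fingers":[-1,-1,-1,-1,-1,-1,-1,-1,-1]}' 30;python3 -m creep '{"slide":[[0,0,-0.006],[0,0,-0.01],[0,0,-0.01]],"twist":[[0,0,0],[0,0,0],[0,0,0]],"fingers":[-1,-1,-1]}' 30
```

```text
clock: 30.95
position: [0.458, 0.1203, -0.0212]
ee_rot: [0.0, 0.674, 0.739, 0.0]
contact_force: [0.4, -0.4, -0.4]
width: 0.0212
clock: 31.25
position: [0.4581, 0.1203, -0.0217]
ee_rot: [0.0, 0.673, 0.739, 0.0]
contact_force: [-2.4, -0.3, 9.1]
width: 0.0211
```

Contact. I'll release and rise.

```bash
python3 -m creep '{"slide":[[0,0,0.006],[0,0,0.006],[0,0,0.006],[0,0,0.006],[0,0,0.006],[0,0,0.006],[0,0,0.006],[0,0,0.15],[0,0,0.4],[0,0,0.7],[0,0,0.8],[0,0,0.8]],"twist":[[0,0,0],[0,0,0],[0,0,0],[0,0,0],[0,0,0],[0,0,0],[0,0,0],[0,0,0],[0,0,0],[0,0,0],[0,0,0],[0,0,0]],"fingers":[-1,1,1,1,1,1,1,1,1,1,1,1]}' 30; python3 snap.py scene s15 300 440 90 240 5
```

```text
clock: 32.45
position: [0.46, 0.1206, 0.0997]
ee_rot: [0.002, 0.673, 0.739, 0.002]
contact_force: [0.4, 0.2, -0.5]
width: 0.0853
```

View pics/s15.png

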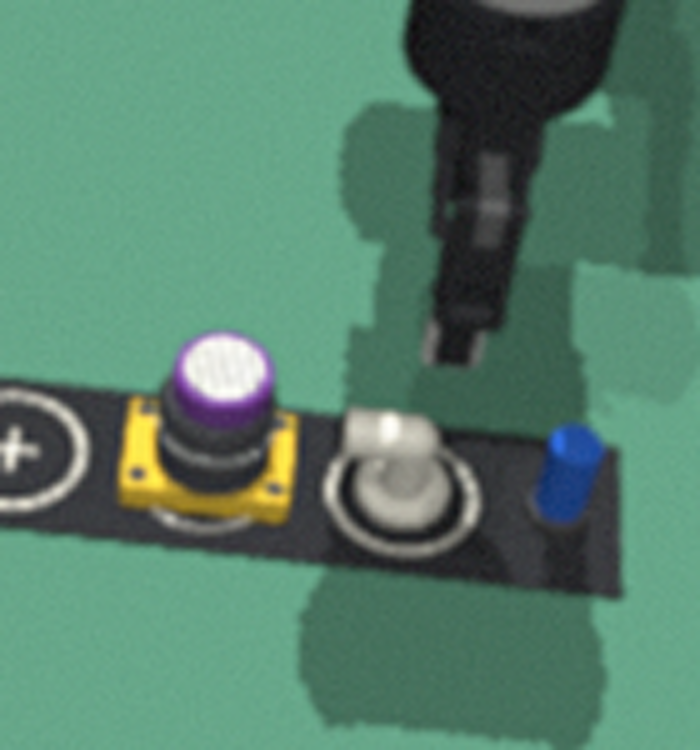

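The elbow is centred in the blue-side ring. Next is the dial, with jaws at -40° and partly open to stay clear of the turquoise ones.

```bash
python3 -m creep '{"slide":[[0.1,-0.3,0],[0.3,-0.6,0],[0.5,-0.9,0],[0.5,-1,0],[0.5,-1,0],[0.5,-1,0],[0.5,-1,0]],"twist":[[0,0,-0.127],[0,0,-0.127],[0,0,-0.127],[0,0,-0.127],[0,0,-0.127],[0,0,-0.127],[0,0,-0.127]],"fingers":[1,1,1,1,0.3,0.3,0.3]}' 30; python3 -m creep '{"slide":[[0.2,-0.3,0],[0.4,-0.6,0],[0.5,-1,0],[0.5,-1,0],[0.5,-1,0]],"twist":[[0,0,0],[0,0,0],[0,0,0],[0,0,0],[0,0,0]],"fingers":[0.3,0.3,0.3,0.3,0.3]}' 30; python3 -m creep '{"slide":[[0.083,-0.3,0],[0.083,-0.556,0],[0.083,-0.556,0],[0.083,-0.556,-0.1],[0.083,-0.556,-0.3],[0.083,-0.556,-0.4],[0.083,-0.556,-0.4],[0.083,-0.556,-0.4]],"twist":[[0,0,0],[0,0,0],[0,0,0],[0,0,0],[0,0,0],[0,0,0],[0,0,0],[0,0,0]],"fingers":[0.3,0.3,0.3,0.3,0.3,0.3,0.3,0.3]}' 30; python3 snap.py scene s16 120 270 120 260 5
```

```text
clock: 33.2
position: [0.5312, -0.0298, 0.0947]
ee_rot: [-0.001, 0.908, 0.419, -0.002]
contact_force: [-0.0, 0.4, -0.1]
width: 0.0553
clock: 33.7
position: [0.6077, -0.1822, 0.0952]
ee_rot: [-0.0, 0.908, 0.419, -0.001]
contact_force: [0.4, -0.3, 0.0]
width: 0.0552
clock: 34.5
position: [0.6198, -0.2613, 0.0369]
ee_rot: [-0.001, 0.907, 0.42, -0.0]
contact_force: [0.5, -0.3, 0.3]
width: 0.0556
```

View pics/s16.png

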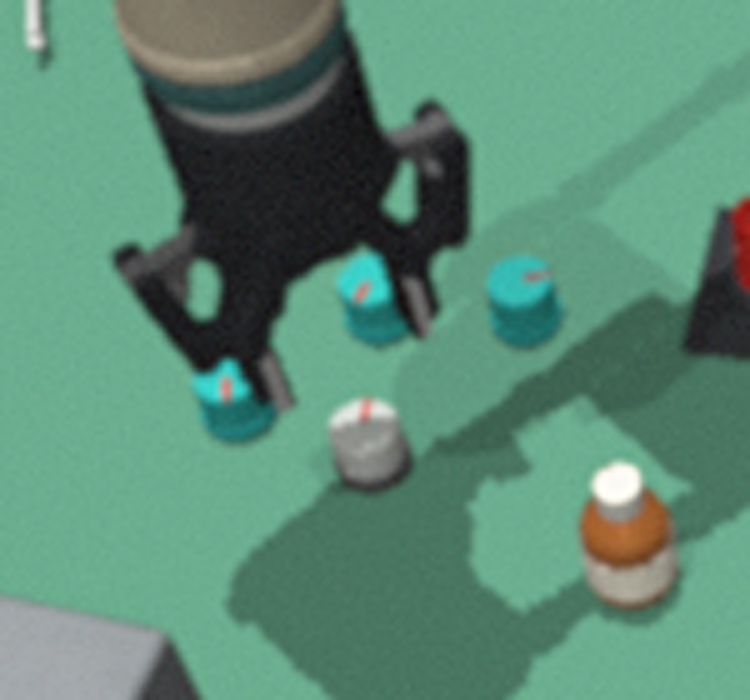

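The fingers straddle the dial at crop (368,445) and clear the turquoise ones. I'll lower and grip.

```bash
python3 -m creep '{"slide":[[0,-0.005,-0.15],[0,-0.005,-0.28],[0,-0.005,-0.38],[0,-0.005,-0.44],[0,-0.005,-0.45],[0,-0.005,-0.45],[0,-0.005,-0.45],[0,-0.005,-0.45],[0,-0.005,-0.45],[0,-0.005,-0.45]],"twist":[[0,0,0],[0,0,0],[0,0,0],[0,0,0],[0,0,0],[0,0,0],[0,0,0],[0,0,0],[0,0,0],[0,0,0]],"fingers":[0.3,0.3,0.3,0.3,0.3,-1,-1,-1,-1,-1]}' 30
```

```text
clock: 35.55
position: [0.6216, -0.2647, -0.0285]
ee_rot: [0.002, 0.908, 0.419, 0.001]
contact_force: [-0.1, -0.3, 6.5]
width: 0.0289
```

```bash
python3 -m creep '{"slide":[[0,0,0.1],[0,0,0.2],[0,0,0.35],[0,0,0.5],[-0.05,0.05,0.55],[-0.15,0.2,0.55],[-0.3,0.35,0.55],[-0.45,0.5,0.55],[-0.6,0.65,0.55],[-0.75,0.85,0.55],[-0.9,1,0.55],[-0.969,1,0.55],[-0.969,1,0.55]],"twist":[[0,0,0],[0,0,0],[0,0,0],[0,0,0],[0,0,0.02],[0,0,0.04],[0,0,0.06],[0,0,0.08],[0,0,0.1],[0,0,0.12],[0,0,0.127],[0,0,0.127],[0,0,0.127]],"fingers":[-1,-1,-1,-1,-1,-1,-1,-1,-1,-1,-1,-1,-1]}' 30; python3 -m creep '{"slide":[[0,0.1,0],[0,0.22,0],[0,0.34,0],[0,0.382,0],[0,0.382,0],[0,0.382,0],[0,0.382,0]],"twist":[[0,0,0],[0,0,0],[0,0,0],[0,0,0],[0,0,0],[0,0,0],[0,0,0]],"fingers":[-1,-1,-1,-1,-1,-1,-1]}' 30; python3 snap.py scene s17 240 380 90 240 5
```

```text
clock: 36.85
position: [0.4739, -0.1136, 0.0531]
ee_rot: [0.001, 0.673, 0.739, -0.0]
contact_force: [-0.1, -0.3, 0.0]
width: 0.0287
clock: 37.55
position: [0.4753, -0.0573, 0.0521]
ee_rot: [0.0, 0.674, 0.739, -0.0]
contact_force: [0.8, -0.7, -0.5]
width: 0.0289
```

View pics/s17.png

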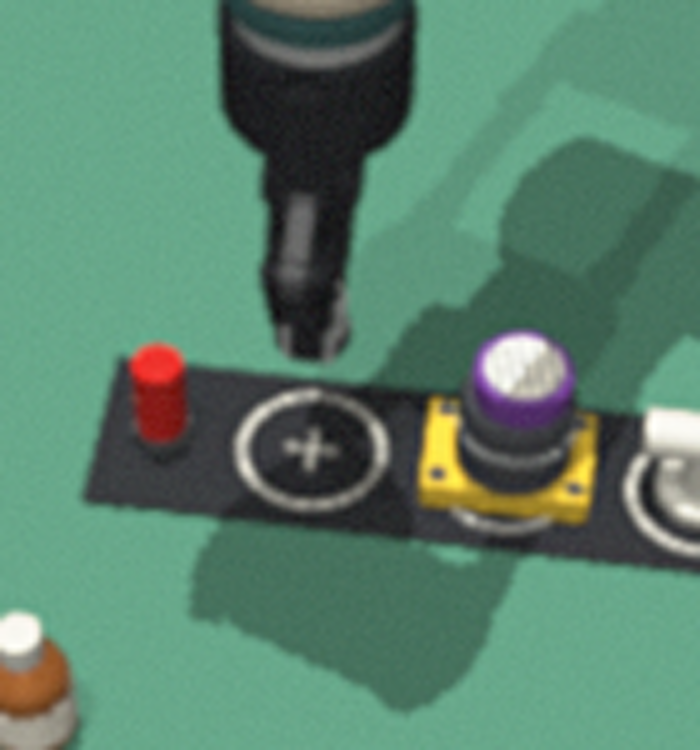

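Dial is held above the mark. Lowering .052 to -.025.

```bash
python3 -m creep '{"slide":[[0.006,0,-0.15],[0.006,0,-0.28],[0.006,0,-0.38],[0.006,0,-0.44],[0.006,0,-0.48],[0.006,0,-0.5],[0.006,0,-0.51],[0.006,0,-0.515],[0.006,0,-0.515]],"twist":[[0,0,0],[0,0,0],[0,0,0],[0,0,0],[0,0,0],[0,0,0],[0,0,0],[0,0,0],[0,0,0]],"fingers":[-1,-1,-1,-1,-1,-1,-1,-1,-1]}' 30;python3 -m creep '{"slide":[[0,0,-0.006],[0,0,-0.01],[0,0,-0.01]],"twist":[[0,0,0],[0,0,0],[0,0,0]],"fingers":[-1,-1,-1]}' 30
```

```text
clock: 38.5
position: [0.4761, -0.0567, -0.0248]
ee_rot: [0.0, 0.673, 0.739, 0.0]
contact_force: [0.2, -0.2, -0.5]
width: 0.0289
clock: 38.8
position: [0.4762, -0.0567, -0.0256]
ee_rot: [0.001, 0.673, 0.739, 0.0]
contact_force: [-1.4, 0.2, 7.9]
width: 0.0286
```

```bash
python3 -m creep '{"slide":[[0,0,0.006],[0,0,0.006],[0,0,0.006],[0,0,0.006],[0,0,0.006],[0,0,0.006],[0,0,0.006],[0,0,0.15],[0,0,0.4],[0,0,0.7],[0,0,1],[0,0,1],[0,0,1],[0,0,1]],"twist":[[0,0,0],[0,0,0],[0,0,0],[0,0,0],[0,0,0],[0,0,0],[0,0,0],[0,0,0],[0,0,0],[0,0,0],[0,0,0],[0,0,0],[0,0,0],[0,0,0]],"fingers":[-1,1,1,1,1,1,1,1,1,1,1,1,1,1]}' 30; python3 -m creep '{"slide":[[-0.3,-0.3,0.2],[-0.6,-0.6,0.4],[-0.7,-1,0.4],[-0.7,-1,0.4],[-0.7,-1,0.4],[-0.7,-1,0.4]],"twist":[[0,0,0],[0,0,0],[0,0,0],[0,0,0],[0,0,0],[0,0,0]],"fingers":[1,1,1,1,1,1]}' 30;python3 -m creep '{"slide":[[0,-0.3,0.2],[0,-0.6,0.2],[0,-1,0.2],[0,-1,0.2],[0,-1,0.2],[0,-1,0.2]],"twist":[[0,0,0],[0,0,0],[0,0,0],[0,0,0],[0,0,0],[0,0,0]],"fingers":[1,1,1,1,1,1]}' 30; python3 snap.py scene s18 230 450 120 280 3;python3 snap.py top t18 200 420 120 270 3
```

```text
clock: 40.2
position: [0.4746, -0.0563, 0.1222]
ee_rot: [-0.001, 0.674, 0.739, -0.001]
contact_force: [0.1, 0.1, -0.2]
width: 0.0852
clock: 40.8
position: [0.3696, -0.2067, 0.1819]
ee_rot: [-0.002, 0.675, 0.738, 0.0]
contact_force: [0.5, 0.6, -0.1]
width: 0.0858
clock: 41.4
position: [0.3709, -0.354, 0.212]
ee_rot: [-0.002, 0.673, 0.74, 0.001]
contact_force: [0.3, 0.2, 0.3]
width: 0.085
```

View pics/s18.png

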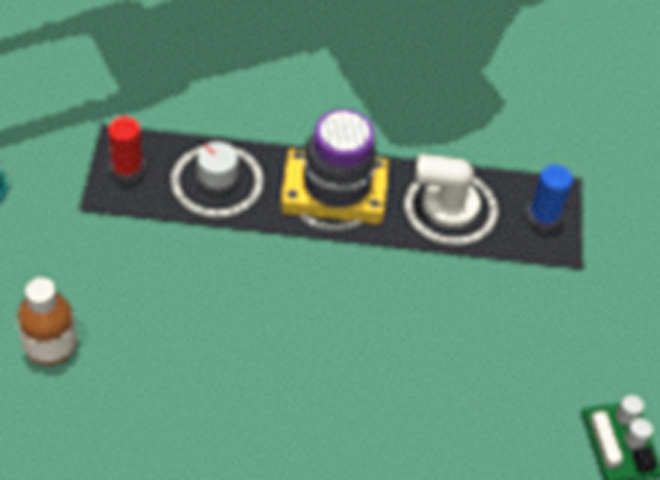

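View pics/t18.png

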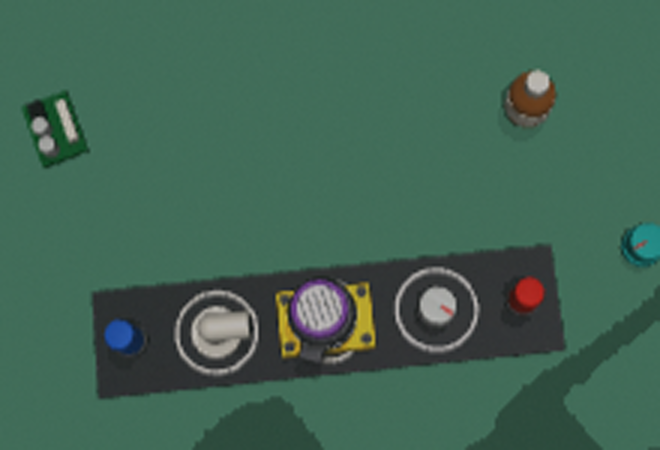

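Everything stands on its mark in both views. Now a numeric check in the mat frame, using both views.

```bash
python3 - <<'E'
from m import *
M={"t18":np.array([[458,121.4],[467.3,32.3],[476.5,-57.8]]),"s18":np.array([[457.8,122.9],[466.6,33.6],[475.6,-56.6]])}
for n in("t18","s18"):
    d=load(n+".npz");W=cloud(d);H,S,V=masks(d["img"]);b,c,r=M[n]
    def band(k,cc,a,z,ref,R=.045,m=None):
        s=(np.hypot(W[...,0]*1000-cc[0],W[...,1]*1000-cc[1])<R*1000)&(W[...,2]>a)&(W[...,2]<z)
        if m is not None:s&=m
        q=W[s];X=cv2.minAreaRect((q[:,:2]*1000).astype(np.float32));print(n,k,len(q),"z %.4f"%np.median(q[:,2]),"centre-ref",np.round(np.array(X[0])-ref,1),np.round(X[1],1))
    Y=(H>18)&(H<35)&(S>130)&(V>80)
    band("plate",c,.013,.026,c,.06,Y);band("blowertop",c,.056,.066,c);band("filter",c,.073,.084,c)
    band("dialtop",r,.026,.036,r,.03);band("elbowtop",b,.04,.058,b,.05);band("elbowfoot",b,.0075,.0145,b,.03,(S<70)&(V>110))
for n,roi in(("t18",(340,380,125,165)),("top0",(360,395,135,165))):pass
for a,b,z in(("top0","t18",(360,400,135,170)),("top0","t18",(205,232,150,178))):
    x=cv2.absdiff(load(a+".npz")["img"],load(b+".npz")["img"])[z[2]:z[3],z[0]:z[1]];print("bystander max diff",x.max(),x.mean())
E
```

```text
t18 plate 211 z 0.0197 centre-ref [-0.4 -0.1] [52.1 75.4]
t18 blowertop 88 z 0.0603 centre-ref [-2.   0.8] [46.1 50. ]
t18 filter 288 z 0.0778 centre-ref [1.3 2.5] [40.9 41.6]
t18 dialtop 122 z 0.0312 centre-ref [-0.4  0.6] [26.2 28.5]
t18 elbowtop 155 z 0.0503 centre-ref [  1.  -11.2] [21.8 39.6]
t18 elbowfoot 89 z 0.0118 centre-ref [-1.2  2.3] [40.1 33.6]
s18 plate 237 z 0.0190 centre-ref [1.3 1.2] [52.4 76.2]
s18 blowertop 115 z 0.0601 centre-ref [10.9  3. ] [50.9 32.2]
s18 filter 261 z 0.0776 centre-ref [1.7 3.7] [42.2 43. ]
s18 dialtop 119 z 0.0311 centre-ref [1.1 1.8] [27.4 28.7]
s18 elbowtop 167 z 0.0495 centre-ref [ 2.9 -9.9] [20.  40.3]
s18 elbowfoot 129 z 0.0113 centre-ref [4.5 1. ] [33.7 39.4]
bystander max diff 8 3.025238095238095
bystander max diff 7 2.869488536155203
```

All parts are within about 3 mm of their marks, the heights are right, and the bystanders are unchanged. Handing in.

```bash
python3 -c "
from rig import order,telemetry
print(telemetry.get_state()['clock'],order.sign_off())"
```

```text
the job is handed in; nothing more can be done
41.5 None
```

I set out all five parts, released them and handed the job in at 41.5 s of the 118 s limit. The sign-off reports no verdict, so the checks below are my own.

**Layout:** the plate is on the middle mark with the blower and then the filter on top. The elbow is on the mark by the blue post and the dial is on the mark by the red post.

**Last checks, from both cameras:**

| Part | Offset from its mark or the part below |
|---|---|
| Plate | under 2 mm |
| Blower on plate | about 1–2 mm (measured just before the filter went on) |
| Filter on blower | about 1 mm when placed; final views put it 3–4 mm from the mat centre |
| Dial | under about 2 mm |
| Elbow foot | about 1–4 mm |

- **Heights:** all match a correct stack, and the parts stand upright in the pictures.
- **Bystanders:** the bottle and board show no change between the first and last top pictures.
- **Robot:** the gripper is open and well clear of everything.

**What failed or disagreed:**
- **Reported height:** the reported tool height read about 39 mm lower than the fingertips seen by the cameras. My first grasp at the plate therefore closed on air above it without moving it. I corrected by camera and seated each part with a light press; the plate I lowered about 1 mm further before opening, with no force reading.
- **Partly hidden readings:** the final scene readings of the blower top (11 mm off) and the elbow foot (4.5 mm) are biased because both were partly hidden. The top view puts both within about 3 mm.

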